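# Unbolt the sample bay's passive leaf and lift out the plate carrier

### The job

The sample bay's double door is half open: slide the red bolt on the closed leaf fully back towards the robot, then swing that leaf open by its black handle until it stands upright. Lift the white plate carrier out by its blue handle without tipping it, and set it down gently in the middle of the blue mat. Leave both leaves standing open, the bolt drawn back, and the bottle, grey strip block and white dish where they are.

Things in the scene. Friction and masses are not known exactly. Their poses are not given: they have to be found in the camera images.
- bay: Sample bay: fixed cream housing on the bench, 290 mm deep (x), 270 wide (y); rear part 207 mm high. Origin on the bench under the door; x away from the robot, y left, z up. Inside: floor 12 mm above the bench, well x -100 to 100, y -115 to 115 mm. Its sloping double door has two leaves, each 200 mm up the slope, 115 wide, 10 thick, meeting at y = 0, hinged at the outer edges.
- door_foot (a point): Middle of the door opening's lower edge: bay x = -100, z = 85 mm. The door plane rises from here at 30 degrees, away from the robot, to x = 82, z = 190 mm. Axes as the bay's.
- lamp_edge (a point): Middle of the lower front edge of the fixed grey lamp bar that overhangs the door's upper end: bay x = 68, z = 257 mm. The bar spans the full width and is 70 mm deep, 30 mm high. A gripper pointing straight down has no room for its body at the bolt: tilt it about 30 degrees, square to the door.
- bolt (a joint): Flush bolt on the right (passive, y < 0) leaf, sliding along the slope. Metres: 0 = shot home in the keep under the lamp bar, 0.032 = fully withdrawn, down the slope towards the robot. It frees the leaf from about 0.02; 0.026 or more is withdrawn. Friction 2 to 3 N; it stays where it is left.
- bolt_grip (a point): In the bolt's red thumb-piece: 12 mm wide (y), 20 mm long (x), standing 32 mm out of the leaf; this point is on its centre line, 22 mm out from the leaf's face. Axes: x up the slope, y left across the leaf, z square out of the leaf. Moves with bolt and leaf. With the bolt home it is 25 mm below the leaf's upper edge and 35 mm from the meeting edge.
- passive_leaf (a joint): Angle of the right (passive) leaf: 0 = shut, 1.57 = standing square to the door plane, 1.75 = stop. Locked at 0 while the bolt is home. Stiff hinge (about 0.25 N m, a pull of 3 to 5 N at the handle): it stays where it is left. Upright means 1.4 or more.
- passive_leaf_hinge (a point): Point on the right leaf's hinge axis at half its length, in the plane of the leaf's outer face. Axes: x along the hinge axis up the slope, y from the hinge towards the leaf's free edge, z square out of the leaf's outer face; it turns with the leaf. The leaf opens as a positive turn about this x.
- passive_leaf_handle (a point): Middle of the black bar handle on the right leaf: round bar 12 mm thick, 75 mm long, parallel to the hinge axis, on two legs at its ends; its centre line is 40 mm out from the leaf's face and 88 mm from the hinge axis (27 mm in from the free edge). Same axes as the hinge point.
- active_leaf (a joint): Angle of the left (active) leaf, already standing open at 1.5 to 1.75; the same make, mirrored, with the same handle on its outer side. It is to be left open (1.4 or more).
- carrier: Loose white plate carrier, 90 mm (x) by 140 mm (y), body 45 mm high with a grid of wells, 0.25 to 0.5 kg, standing on the bay's floor. Origin: centre of its underside, z up.
- carrier_grip (a point): Centre of the carrier's blue bar handle: 74 mm long along the carrier's x, 12 mm wide (y) and 12 mm high, 71 mm above the carrier's underside; 20 mm free beneath it. Axes as the carrier's.
- mat: Blue mat with a dark border fixed to the bench, 180 mm (x) by 220 mm (y), 3 mm thick. Origin: centre of its underside, on the bench.
- bottle: Bystander: white bottle with blue cap, 56 mm across, 120 mm high, loose. Origin: centre of its underside.
- strip_block: Bystander: grey block with 16 dark dots, 55 by 110 mm, 30 mm high, loose. Origin: centre of its underside.
- dish: Bystander: shallow white rectangular dish, 75 by 110 mm, 30 mm high, loose. Origin: centre of its underside.
Not all that is in view belongs to the job. What is shaped like the carrier but orange is not meant.

How it is judged:
By the outcome, as a careful person would: the job done as asked, in the order asked, and still so for the second after the job is handed in, with the robot touching nothing.
It also fails if it takes over 72 s, if anything falls off the work surface, if the arm or the gripper's body presses on something with over 40 N, if the wrist force passes 120 N, or if a joint passes its speed limit or range.

### The arm

A 6-joint arm with a two-finger parallel gripper is mounted at the origin on the work surface. World frame = base frame: x ahead of the robot, y to its left, z up, the work surface at z = 0. Lengths are in m, angles in rad, forces in N, time in s.
With the tool pointing down it reaches from about 0.25 to 0.725 m from the base axis. Payload 4 kg.
Tool frame: the origin (TCP) lies at the very end of the fingers, on their centre line; the grasp point (between the pads) lies behind it (bot.hold_point_z is the z of the grasp point in the tool frame, in m); z points along the fingers, x is the direction in which the jaws open and shut, and the axes are right-handed (so a half turn about z gives the same grasp; the last joint's range is limited). The gripper opens to 85 mm and grips with 20 to 120 N. Pads are 22 mm wide; open, the fingers measure 114 mm over their backs; the gripper's body (76 mm by 85 mm) begins 54 mm behind the grasp point. The pads swing forward as they close: fully open they stand 13 mm farther back than shut.
Start: joints at [1.171, 0.241, 0.005, 1.335, 0, 1.571], TCP at [0.195, 0.461, 0.201] pointing down, gripper open.
Joint ranges: [-2.72, 2.72], [-1.05, 1.87], [-1.09, 1.28], [-1.99, 2.15], [-1.42, 1.44], [-3.14, 3.14]. Speed limits (rad/s): [2.79, 2.79, 3.14, 3.14, 3.14, 3.14].

### API

Orientations are given as a 3x3 rotation matrix whose columns are the frame's x, y, z axes.
In Python, from rig import bot, viewer gives the robot as it stands.
- The arm moves only by the tool servo_tool, never from a script. Its arguments are lists of equal length, an entry for each row: "xyz": the shift along the tool's x, y, z in mm, a list of three; "rotation": the turn, a rotation vector about the tool's x, y, z in rad, a list of three; "gripper": the finger opening in mm, from 0 to 85.4. A call has 1 to 10 rows; each row shifts and turns the pose as measured when the row begins, along the tool's axes as they then stand; what a row does not reach is not made up. A row lasts 1/10 s, in which the tool goes at most 50 mm and 8.59 degrees, less where a joint would pass 70% of its speed; a pose out of reach is approached as far as the arm can. A call is refused whole if a number of a shift passes 50 or a number of a turn 0.15, either way. A call with a gripper value outside its range is refused whole. The fingers move at their own pace and stop on an object; "squeeze" is the grip in N (left out, the last holds). Time passes only in rows, so rows that do not move let the fingers close. It gives the time, the measured TCP pose, the force and the opening at its end, in the units of the state.
- bot.get_obs(): the state, without advancing time (a new reading comes with each control period).
- viewer.grab_frame(name): name is "scene" or "top" or "wrist"; returns (picture, depth): 400x640x3 uint8, red, green, blue; 400x640 float32, m along the optical axis (not along the pixel's ray), 0 where there is no reading.
- viewer.camera_info(name): a dict with "fx", "fy", "cx", "cy" (pixels), "R" (3x3) and "t" (3): a world point X has camera coordinates R X + t. Camera axes: x right, y down, z forward; pixel columns grow to the right and rows downward; lengths in m; the calibration is good to about 2 mm. A picture is of the moment at which its call begins: read the wrist's pose just before it. camera_info takes no time and is no camera call; for the wrist camera it gives the pose at the moment of the call.
- bot.hand_in(): hands the job in, once; it reports no verdict.
The state is a dict: "time": time; "qpos": joint angles; "joint_velocities": joint speeds; "joint_torque": joint torques, N m; "tcp_pos": TCP position; "orientation": TCP orientation; "wrist_force": force on the tool from outside, world axes, zero at the start; "ft_torque": the same for the moment, N m; "gripper_width": finger opening in m.
Only numpy, scipy, OpenCV 4.12 (cv2) and the standard library are available. Lean on these libraries where they do the work, as an engineer would, in place of code of your own. Each camera call takes 0.05 s, during which the arm holds its last target.

## Working session

There is one attempt and no reset: what is moved stays moved. The work goes in short steps, Python scripts to look and compute and a tool call to move; the robot and the scene stay as the last step left them, time stands still between calls to the robot, and variables do not carry over. Pictures are saved under pics/ and viewed, and the job is handed in when it is done.

Besides the shell and the picture viewer there is one more tool, called after "Call:" in YAML: its name, and indented under it one key for each argument. servo_tool: Moves the arm, as the interface text tells. Its arguments: {"type":"object","properties":{"xyz":{"type":"array","items":{"type":"array","items":{"type":"number"}}},"rotation":{"type":"array","items":{"type":"array","items":{"type":"number"}}},"gripper":{"type":"array","items":{"type":"number"}},"squeeze":{"type":"number"}},"required":["xyz","rotation","gripper"]}

```bash
ls; mkdir -p pics; python3 - <<'E'
from rig import bot, viewer
import cv2,numpy as np
o=bot.get_obs()
print(o['time'],o['tcp_pos'],o['orientation'],bot.hold_point_z,o['gripper_width'])
for n in ["scene","top"]:
    im,d=viewer.grab_frame(n)
    cv2.imwrite(f"pics/{n}0.png",im[:,:,::-1]); np.save(f"pics/{n}0.npy",d)
    c=viewer.camera_info(n); print(n,c)
E
```

```text
pics
0.0 [0.19434514 0.45992953 0.20001537] [[ 3.89246387e-01  9.21133292e-01 -8.41746722e-04]
 [ 9.21131298e-01 -3.89247296e-01 -1.91673844e-03]
 [-2.09321922e-03 -2.92757389e-05 -9.99997809e-01]] -0.0187 0.08528013637038327
scene {'fx': 370.0613546533634, 'fy': 370.0613546533634, 'cx': 322.0906000628198, 'cy': 202.34258180510136, 'R': array([[ 0.38817951,  0.92153206,  0.00976415],
       [ 0.75078256, -0.31007437, -0.58324903],
       [-0.53445506,  0.23373607, -0.81223472]]), 't': array([-0.14524518, -0.25923414,  1.55805136])}
top {'fx': 393.60373878825794, 'fy': 393.60373878825794, 'cx': 314.2613507792796, 'cy': 201.3898189062738, 'R': array([[ 0.02456558, -0.99963895, -0.01088601],
       [-0.98543279, -0.02238057, -0.16858625],
       [ 0.16828174,  0.01486885, -0.98562679]]), 't': array([-0.03388966,  0.50168163,  1.44544918])}
```

View pics/scene0.png

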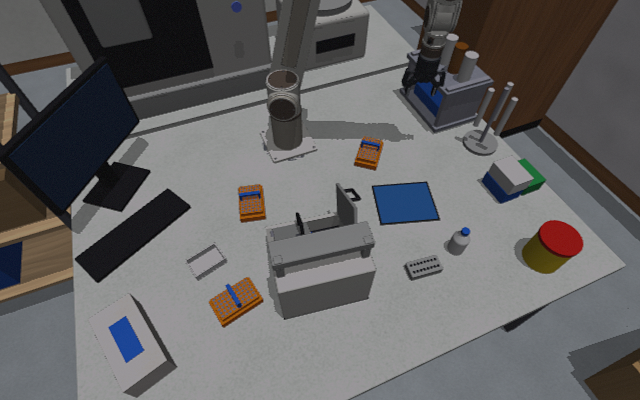

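View pics/top0.png

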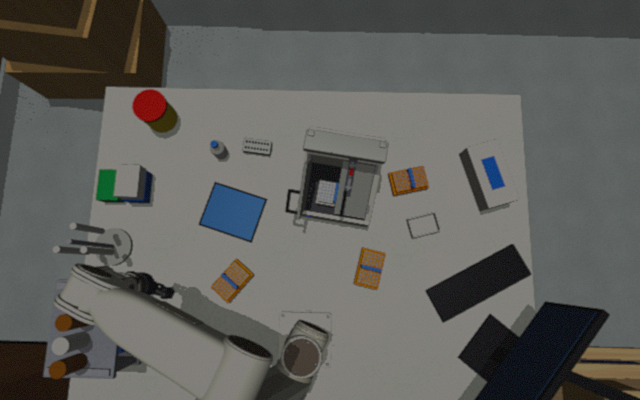

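The scene view shows the bay around pixel (320,250) and the mat at (405,203). In the top view the bay is at about (345,180), the mat at (233,211), the red bolt at (350,175) and the carrier at (328,190). I'll zoom in next.

```bash
python3 - <<'E'
import cv2
im=cv2.imread('pics/top0.png')[110:260,180:400]
cv2.imwrite('pics/top0z.png',cv2.resize(im,None,fx=3.6,fy=3.6,interpolation=cv2.INTER_CUBIC))
im=cv2.imread('pics/scene0.png')[170:320,250:450]
cv2.imwrite('pics/scene0z.png',cv2.resize(im,None,fx=4,fy=4,interpolation=cv2.INTER_CUBIC))
E
```

```text
(no output)
```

View pics/top0z.png

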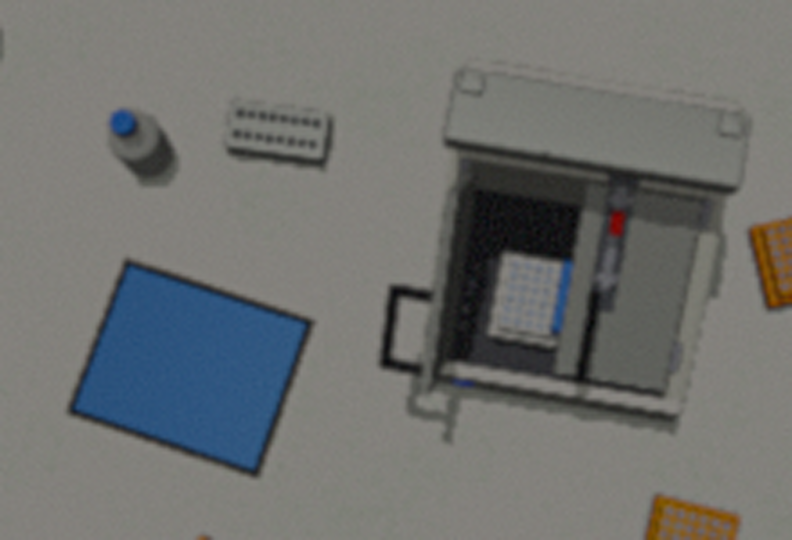

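View pics/scene0z.png

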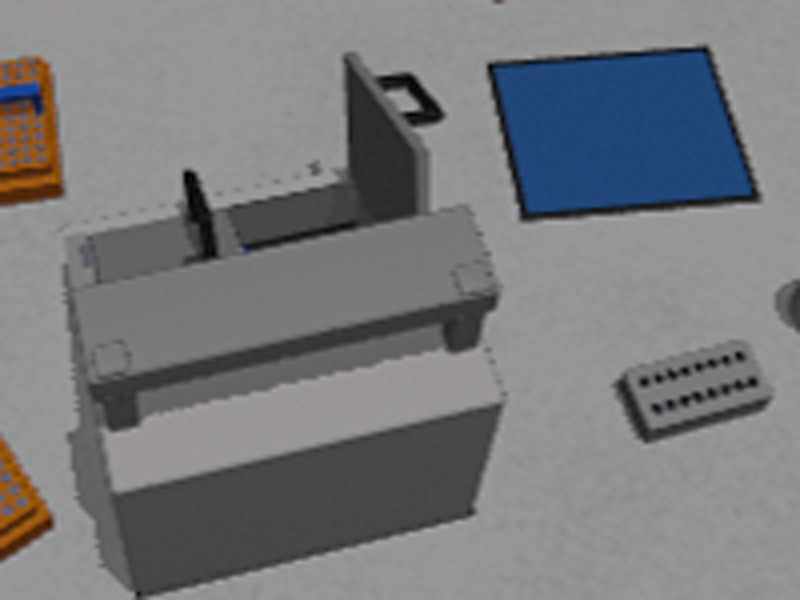

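```bash
cat > h.py <<'E'
import numpy as np, cv2
def cloud(d,c):
    v,u=np.mgrid[0:d.shape[0],0:d.shape[1]]
    p=np.stack([(u-c['cx'])/c['fx']*d,(v-c['cy'])/c['fy']*d,d],-1)
    return (p-c['t'])@c['R']
def ray(u,v,c,z):
    r=c['R'].T@np.array([(u-c['cx'])/c['fx'],(v-c['cy'])/c['fy'],1]); o=-c['R'].T@c['t']
    return o+r*(z-o[2])/r[2]
def proj(X,c):
    p=c['R']@np.asarray(X)+c['t']; return np.array([c['fx']*p[0]/p[2]+c['cx'],c['fy']*p[1]/p[2]+c['cy']])
E
python3 - <<'E'
from h import *
from rig import viewer
c=viewer.camera_info('top'); im=cv2.imread('pics/top0.png'); d=np.load('pics/top0.npy')
P=cloud(d,c); hsv=cv2.cvtColor(im,cv2.COLOR_BGR2HSV)
def rect(m,z,n):
    m=m.astype(np.uint8)
    cs,_=cv2.findContours(m,cv2.RETR_EXTERNAL,cv2.CHAIN_APPROX_NONE); k=max(cs,key=cv2.contourArea)[:,0]
    W=np.array([ray(u,v,c,z)[:2] for u,v in k])*1000
    r=cv2.minAreaRect(W.astype(np.float32)); print(n,'center px',k.mean(0),r); return r
v,u=np.mgrid[0:400,0:640]
roi=(u>285)&(u<400)&(v>115)&(v<240)
rect(roi&(abs(P[...,2]-.287)<.008),.287,'lamp')
print('lampz',np.median(P[...,2][roi&(abs(P[...,2]-.287)<.02)]))
blue=(hsv[...,0]>95)&(hsv[...,0]<125)&(hsv[...,1]>120)&(hsv[...,2]>60)
rect(blue&(u>190)&(u<275)&(v>175)&(v<250),.003,'mat')
m=blue&(u>325)&(u<345)&(v>170)&(v<210); print('handle px',u[m].mean(),v[m].mean(),m.sum(),np.median(P[m],0)); rect(m,.083,'handle')
red=((hsv[...,0]<8)|(hsv[...,0]>172))&(hsv[...,1]>120)&roi
print('red',red.sum(),u[red].mean(),v[red].mean(),np.median(P[red],0)); rect(red,.24,'red')
w=(u>312)&(u<340)&(v>175)&(v<208)&(abs(P[...,2]-.057)<.012)
rect(w,.057,'carr'); print(np.median(P[w],0))
m=roi&(P[...,2]>.06)&(P[...,2]<.11)
# bay outer at depth
for z0 in(.085,.1): pass
leaf=(u>355)&(u<368)&(v>170)&(v<210); A=P[leaf]; g=np.linalg.svd(A-A.mean(0))[2][2]; print('leafnormal',g,A.mean(0))
E
```

```text
lamp center px [345.955 145.22 ] ((646.4639282226562, -122.0506591796875), (268.6889953613281, 71.52597045898438), 81.67503356933594)
lampz 0.2850654508918233
mat center px [232.5698324  211.65363128] ((462.7672424316406, 294.5353698730469), (209.7843475341797, 169.27288818359375), 72.77366638183594)
handle px 335.780487804878 191.46341463414635 41 [ 0.53562563 -0.10143506  0.08760926]
handle center px [335.775 191.5  ] ((534.54248046875, -100.94715118408203), (7.254758358001709, 73.00399017333984), 80.7583999633789)
red 28 351.0 171.60714285714286 [ 0.58229636 -0.14735122  0.19855207]
red center px [351.         171.70588235] ((572.23046875, -143.83355712890625), (12.815633773803711, 23.97035026550293), 76.8510513305664)
carr center px [327.42253521 192.78873239] ((535.7129516601562, -73.07600402832031), (64.66645812988281, 80.55541229248047), 81.70356750488281)
[ 0.53653208 -0.06933921  0.05589941]
leafnormal [-0.49045617  0.08276225  0.86752704] [ 0.53015922 -0.18982451  0.13913325]
```

```bash
cat >> h.py <<'E'
from scipy.spatial.transform import Rotation as Ro
psi=np.deg2rad(-8.4); BO=np.array([.5446,-.1071,0]); BR=Ro.from_euler('z',psi).as_matrix()
def bay(x,y,z): return BO+BR@(np.array([x,y,z])/1000)
# door frame: s up slope from foot, y, n out
DR=BR@np.array([[np.cos(np.pi/6),0,-.5],[0,1,0],[.5,0,np.cos(np.pi/6)]])
def door(s,y,n): return bay(-100,0,85)+DR@(np.array([s,y,n])/1000)
def toolR(phi=0): # tool square to door, rotated phi about slope axis (positive: tool z tips toward +y)
    R0=np.column_stack([DR[:,1],np.cross(-DR[:,2],DR[:,1]),-DR[:,2]])
    return Ro.from_rotvec(DR[:,0]*phi).as_matrix()@R0
def downR(yaw): # tool x at direction y of yaw
    x=np.array([-np.sin(yaw),np.cos(yaw),0]);z=np.array([0,0,-1.]);return np.column_stack([x,np.cross(z,x),z])
HZ=-.0187
def tcp_of(grasp,R): return grasp-R[:,2]*HZ
def rows(p0,R0,p1,R1):
    rv=Ro.from_matrix(R0.T@R1).as_rotvec(); dist=np.linalg.norm(p1-p0)*1000
    n=int(np.ceil(max(dist/45,np.linalg.norm(rv)/.14,1)))
    print('n',n,'dist',dist.round(1),'rot',rv.round(3))
    xs=[];
    for i in range(n):
        R=R0@Ro.from_rotvec(rv*i/n).as_matrix(); xs.append([int(round(float(a))) if dist>20 else round(float(a),1) for a in R.T@(p1-p0)/n*1000])
    print(xs); print([round(float(a),3) for a in rv/n]); return n
E
python3 - <<'E'
from h import *
from rig import bot
o=bot.get_obs(); p=o['tcp_pos'];R=o['orientation']
print('bolt pred',door(180,-35,32))
R1=toolR(0)
a=np.array([.25,.36,.36]); rows(p,R,a,R)
b=tcp_of(door(150,-35,150),R1); print(b); rows(a,R,b,R1)
E
```

```text
bolt pred [ 0.5789438  -0.14755099  0.20271281]
n 5 dist 196.6 rot [0. 0. 0.]
[[-14, 18, -32], [-14, 18, -32], [-14, 18, -32], [-14, 18, -32], [-14, 18, -32]]
[0.0, 0.0, 0.0]
[ 0.50412438 -0.13650262  0.27370914]
n 13 dist 564.4 rot [-0.521  0.068 -0.247]
[[-28, 33, 7], [-28, 32, 8], [-29, 31, 9], [-29, 30, 10], [-30, 29, 11], [-31, 28, 12], [-31, 27, 13], [-32, 26, 14], [-32, 25, 15], [-33, 24, 16], [-33, 22, 16], [-34, 21, 17], [-34, 20, 18]]
[-0.04, 0.005, -0.019]
```

Call:
servo_tool:
  xyz:
    - [-14,18,-32]
    - [-14,18,-32]
    - [-14,18,-32]
    - [-14,18,-32]
    - [-14,18,-32]
  rotation:
    - [0,0,0]
    - [0,0,0]
    - [0,0,0]
    - [0,0,0]
    - [0,0,0]
  gripper: [85,85,85,85,85]

```text
time: 0.6
tcp_pos: [0.2487, 0.3562, 0.3573]
orientation: [[0.384, 0.923, -0.01], [0.923, -0.384, -0.019], [-0.021, -0.002, -1.0]]
wrist_force: [1.1, 0.5, 0.6]
gripper_width: 0.0851
```

```bash
python3 - <<'E'
from h import *
from rig import bot
o=bot.get_obs(); p=o['tcp_pos'];R=o['orientation'];print(p,o['time'])
R1=toolR(0)
b=tcp_of(door(150,-35,210),R1); print(b); rows(p,R,b,R1)
E
```

```text
[0.24871672 0.35618464 0.35730597] 0.6
[ 0.47444621 -0.13212013  0.32567066]
n 12 dist 538.9 rot [-0.525  0.085 -0.236]
[[-30, 33, 3], [-31, 32, 4], [-32, 31, 6], [-32, 30, 7], [-33, 30, 8], [-34, 29, 9], [-34, 27, 10], [-35, 26, 11], [-35, 25, 12], [-36, 24, 12], [-36, 23, 13], [-37, 21, 14]]
[-0.044, 0.007, -0.02]
```

Call:
servo_tool:
  xyz:
    - [-30,33,3]
    - [-31,32,4]
    - [-32,31,6]
    - [-32,30,7]
    - [-33,30,8]
    - [-34,29,9]
    - [-34,27,10]
    - [-35,26,11]
    - [-35,25,12]
    - [-36,24,12]
  rotation:
    - [-0.044,0.007,-0.02]
    - [-0.044,0.007,-0.02]
    - [-0.044,0.007,-0.02]
    - [-0.044,0.007,-0.02]
    - [-0.044,0.007,-0.02]
    - [-0.044,0.007,-0.02]
    - [-0.044,0.007,-0.02]
    - [-0.044,0.007,-0.02]
    - [-0.044,0.007,-0.02]
    - [-0.044,0.007,-0.02]
  gripper: [60,60,60,60,60,60,60,60,60,60]

```text
time: 1.6
tcp_pos: [0.4453, -0.0607, 0.3343]
orientation: [[0.168, 0.883, 0.439], [0.986, -0.153, -0.07], [0.006, 0.444, -0.896]]
wrist_force: [1.1, -0.0, -0.2]
gripper_width: 0.0599
```

```bash
python3 - <<'E'
from h import *
from rig import bot
o=bot.get_obs(); p=o['tcp_pos'];R=o['orientation'];print(p,o['time'],o['qpos'])
R1=toolR(0)
b=tcp_of(door(150,-35,190),R1); print(b); rows(p,R,b,R1)
E
```

```text
[ 0.44528332 -0.0606573   0.33427962] 1.6 [-0.12463609 -0.27813387 -0.27514609  1.11338102 -0.01447185  0.04192446]
[ 0.48433893 -0.13358096  0.30835015]
n 2 dist 86.7 rot [-0.063  0.005 -0.022]
[[-33, 17, 23], [-33, 16, 23]]
[-0.031, 0.003, -0.011]
```

Call:
servo_tool:
  xyz:
    - [-33,17,22]
    - [-33,16,22]
    - [0,0,0]
  rotation:
    - [-0.031,0.003,-0.011]
    - [-0.031,0.003,-0.011]
    - [0,0,0]
  gripper: [60,60,60]

```text
time: 1.9
tcp_pos: [0.4828, -0.1421, 0.3081]
orientation: [[0.154, 0.855, 0.496], [0.988, -0.133, -0.078], [-0.001, 0.502, -0.865]]
wrist_force: [-0.7, -1.2, 0.3]
gripper_width: 0.06
```

```bash
python3 - <<'E'
from h import *
from rig import bot,viewer
import pickle
o=bot.get_obs(); print(o['tcp_pos'],o['orientation'].round(3))
c=viewer.camera_info('wrist'); im,d=viewer.grab_frame('wrist')
cv2.imwrite('pics/w1.png',im[:,:,::-1]); np.save('pics/w1.npy',d); pickle.dump(c,open('pics/w1.pkl','wb'))
print(c)
E
```

```text
[ 0.48279611 -0.14208818  0.30808242] [[ 0.154  0.855  0.496]
 [ 0.988 -0.133 -0.078]
 [-0.001  0.502 -0.865]]
{'fx': 278.36459287868007, 'fy': 278.36459287868007, 'cx': 325.7869646197693, 'cy': 200.41448714003823, 'R': array([[ 0.15243579,  0.98831274, -0.00112643],
       [ 0.66714172, -0.10205785,  0.73790658],
       [ 0.72916751, -0.11323486, -0.67490193]]), 't': array([ 0.06569863, -0.54168103,  0.02816573])}
```

View pics/w1.png

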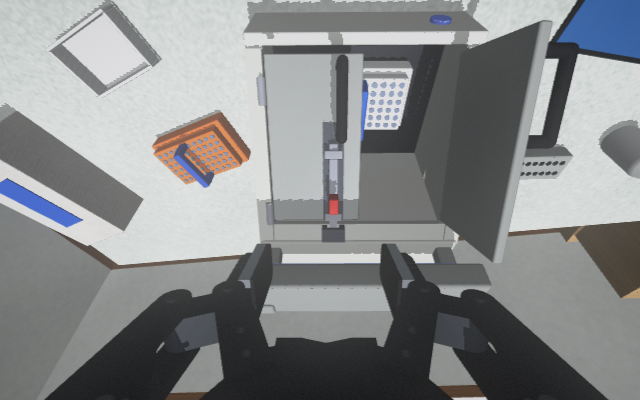

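The wrist view has the red thumb-piece at (333,205), the black bar handle at (342,98), the leaf spanning columns 265–360, and the carrier's blue handle at (364,110). The fingers stand clear. Next I measure these in the door frame.

```bash
python3 - <<'E'
from h import *
import pickle
c=pickle.load(open('pics/w1.pkl','rb')); d=np.load('pics/w1.npy'); im=cv2.imread('pics/w1.png')
P=cloud(d,c); D=(P-bay(-100,0,85))@DR*1000
for u,v in [(300,100),(290,190),(310,70),(350,180),(275,150)]: print('leaf',(u,v),D[v,u].round(1))
A=P[70:200:3,275:315:3].reshape(-1,3); g=np.linalg.svd(A-A.mean(0))[2][2]; g*=np.sign(g[2]); print('normal in door frame',(g@DR).round(3))
hsv=cv2.cvtColor(im,cv2.COLOR_BGR2HSV)
v,u=np.mgrid[0:400,0:640]
red=((hsv[...,0]<8)|(hsv[...,0]>172))&(hsv[...,1]>140)&(u>320)&(u<345)&(v>190)&(v<220)
X=D[red]; print('red',red.sum(),np.percentile(X,[3,50,97],axis=0).round(1), u[red].min(),u[red].max(),v[red].min(),v[red].max())
bar=(u>330)&(u<352)&(v>50)&(v<148)&(D[...,2]>25)&(D[...,2]<60)
X=D[bar]; print('bar',bar.sum(),np.percentile(X,[2,50,98],axis=0).round(1))
blue=(hsv[...,0]>95)&(hsv[...,0]<125)&(hsv[...,1]>120)&(u>355)&(u<375)&(v>75)&(v<145)
print('handle',np.percentile(P[blue],[2,50,98],axis=0).round(4))
# leaf edges along row
for v0 in (80,180): 
    r=[(uu,D[v0,uu].round(0)) for uu in range(258,275,2)]; print(r)
for v0 in range(205,245,3): print(v0,D[v0,300].round(0))
for v0 in range(44,62,3): print(v0,D[v0,300].round(0))
for uu in range(352,368,2): print(uu,D[170,uu].round(0))
E
```

```text
leaf (300, 100) [ 57.6 -72.7  -2.6]
leaf (290, 190) [167.  -89.2  -2.5]
leaf (310, 70) [ 25.6 -60.2  -2.3]
leaf (350, 180) [154.1 -12.   -2.8]
leaf (275, 150) [ 115.6 -105.4   -2.2]
normal in door frame [0.001 0.003 1.   ]
red 106 [[171.7 -37.9  28.4]
 [179.1 -33.7  29.8]
 [187.1 -29.5  31. ]] 330 337 200 213
bar 1002 [[ 20.4 -31.9  39.1]
 [ 57.7 -26.5  42.8]
 [100.7 -20.7  44.8]]
handle [[ 0.4988 -0.102   0.0858]
 [ 0.5215 -0.0973  0.0884]
 [ 0.5692 -0.0921  0.0898]]
[(258, array([  36., -119.,    4.])), (260, array([  36., -117.,    3.])), (262, array([  36., -114.,    4.])), (264, array([  36., -113.,    0.])), (266, array([  36., -111.,   -2.])), (268, array([  36., -109.,   -1.])), (270, array([  36., -106.,   -3.])), (272, array([  36., -104.,   -2.])), (274, array([  36., -102.,   -3.]))]
[(258, array([ 153., -129.,   -2.])), (260, array([ 154., -127.,   -3.])), (262, array([ 153., -124.,   -2.])), (264, array([ 154., -122.,   -2.])), (266, array([ 154., -119.,   -2.])), (268, array([ 154., -117.,   -3.])), (270, array([ 155., -115.,   -7.])), (272, array([ 153., -111.,   -2.])), (274, array([ 154., -109.,   -2.]))]
205 [187. -77.  -2.]
208 [191. -77.  -2.]
211 [196. -77.  -3.]
214 [200. -77.  -2.]
217 [204. -77.  -2.]
220 [221. -81. -33.]
223 [214. -78.  -6.]
226 [217. -78.  -2.]
229 [222. -78.  -3.]
232 [226. -78.  -2.]
235 [230. -78.  -2.]
238 [235. -78.  -2.]
241 [239. -79.  -2.]
244 [243. -79.  -0.]
44 [ -2. -71.  -8.]
47 [-13. -77. -78.]
50 [-10. -78. -81.]
53 [ -6. -78. -81.]
56 [ 11. -71.  -4.]
59 [ 14. -71.  -1.]
352 [141. -10.  -3.]
354 [141.  -7.  -2.]
356 [141.  -5.  -1.]
358 [141.  -2.  -3.]
360 [ 166.   15. -126.]
362 [ 166.   19. -126.]
364 [ 166.   22. -126.]
366 [ 166.   26. -128.]
```

```bash
cat > to.py <<'E'
from h import *
from rig import bot
def go(s,y,n,phi=0):
    o=bot.get_obs(); p=o['tcp_pos'];R=o['orientation']
    g=p+R[:,2]*HZ; print('grasp now door',((g-bay(-100,0,85))@DR*1000).round(1),'t',o['time'],'F',o['wrist_force'].round(1),'w',round(o['gripper_width']*1000,1))
    R1=toolR(phi); rows(p,R,tcp_of(door(s,y,n),R1),R1)
E
python3 -c "
from to import *
go(177,-34,60)"
```

```text
grasp now door [149.5 -41.9 190.8] t 1.95 F [-0.5  0.6 -1.1] w 60.1
n 3 dist 133.9 rot [ 0.002  0.003 -0.005]
[[3, 9, 44], [3, 9, 44], [3, 9, 44]]
[0.001, 0.001, -0.002]
```

Call:
servo_tool:
  xyz:
    - [3,9,44]
    - [3,9,44]
    - [3,9,44]
    - [0,0,0]
  rotation:
    - [0,0,-0.002]
    - [0,0,-0.002]
    - [0,0,-0.002]
    - [0,0,0]
  gripper: [50,50,50,50]

```text
time: 2.35
tcp_pos: [0.5762, -0.143, 0.2089]
orientation: [[0.145, 0.854, 0.5], [0.989, -0.124, -0.076], [-0.003, 0.506, -0.863]]
wrist_force: [-1.4, -0.0, -1.1]
gripper_width: 0.0499
```

```bash
python3 -c "
from to import *
go(177,-34,22)"
```

```text
grasp now door [180.1 -30.9  57.7] t 2.35 F [-1.4 -0.  -1.1] w 49.9
n 1 dist 36.0 rot [0.007 0.002 0.002]
[[-3, -3, 36]]
[0.007, 0.002, 0.002]
```

Call:
servo_tool:
  xyz:
    - [-3,-3,0]
    - [0,0,12]
    - [0,0,12]
    - [0,0,12]
    - [0,0,0]
  rotation:
    - [0,0,0]
    - [0,0,0]
    - [0,0,0]
    - [0,0,0]
    - [0,0,0]
  gripper: [50,50,50,50,50]

```text
time: 2.85
tcp_pos: [0.593, -0.1458, 0.1787]
orientation: [[0.141, 0.852, 0.505], [0.99, -0.12, -0.075], [-0.003, 0.51, -0.86]]
wrist_force: [-0.4, 0.5, -0.1]
gripper_width: 0.0498
```

```bash
python3 -c "
from to import *
go(177,-34,22)"
```

```text
grasp now door [179.6 -31.2  23.1] t 2.85 F [-0.4  0.5 -0.1] w 49.8
n 1 dist 4.1 rot [0.012 0.    0.006]
[[-2.7, -2.9, 1.0]]
[0.012, 0.0, 0.006]
```

Call:
servo_tool:
  xyz:
    - [-3,-3,1]
    - [0,0,0]
    - [0,0,0]
    - [0,0,0]
    - [0,0,0]
    - [0,0,0]
  rotation:
    - [0.01,0,0.006]
    - [0,0,0]
    - [0,0,0]
    - [0,0,0]
    - [0,0,0]
    - [0,0,0]
  gripper: [30,5,5,5,5,5]
  squeeze: 40

```text
time: 3.45
tcp_pos: [0.5909, -0.1496, 0.1786]
orientation: [[0.148, 0.854, 0.499], [0.989, -0.128, -0.075], [-0.0, 0.504, -0.864]]
wrist_force: [0.9, -0.4, 0.2]
gripper_width: 0.005
```

```bash
python3 -c "
from to import *
go(177,-34,22)"
```

```text
grasp now door [178.3 -35.3  23.8] t 3.45 F [ 0.9 -0.4  0.2] w 5.0
n 1 dist 2.6 rot [ 0.005  0.001 -0.002]
[[1.3, -1.4, 1.7]]
[0.005, 0.001, -0.002]
```

Width 5 mm means nothing is held, so I'll look.

```bash
cat > snap.py <<'E'
import sys,pickle
from h import *
from rig import bot,viewer
def snap(cam,tag):
    c=viewer.camera_info(cam); im,d=viewer.grab_frame(cam)
    im=im[:,:,::-1]; cv2.imwrite(f'pics/{tag}.png',im); np.save(f'pics/{tag}.npy',d); pickle.dump(c,open(f'pics/{tag}.pkl','wb')); return im.copy(),d,c
if __name__=='__main__': snap(sys.argv[1],sys.argv[2])
E
python3 snap.py wrist w2
```

```text
(no output)
```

View pics/w2.png

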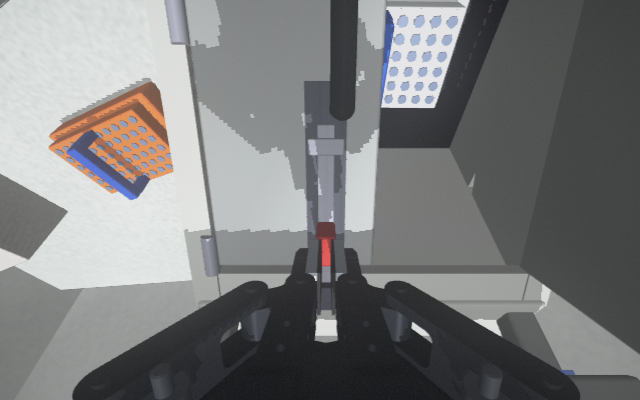

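```bash
python3 - <<'E'
from h import *
from rig import bot
import pickle
o=bot.get_obs(); print(o['gripper_width'],o['time'],o['wrist_force'])
c=pickle.load(open('pics/w2.pkl','rb')); d=np.load('pics/w2.npy')
D=(cloud(d,c)-bay(-100,0,85))@DR*1000
for v in (228,236,245,255,265,275,285): print(v,[(u,*D[v,u].round(0).astype(int)) for u in (300,308,316,320,325,330,335,340,348)])
im=cv2.imread('pics/w2.png')[200:350,230:420]; cv2.imwrite('pics/w2z.png',cv2.resize(im,None,fx=4,fy=4,interpolation=cv2.INTER_CUBIC))
E
```

```text
0.004891405630792561 3.5 [ 0.21141271 -0.14287579  0.01124612]
228 [(300, np.int64(178), np.int64(-52), np.int64(-3)), (308, np.int64(177), np.int64(-46), np.int64(-1)), (316, np.int64(172), np.int64(-40), np.int64(12)), (320, np.int64(170), np.int64(-37), np.int64(16)), (325, np.int64(169), np.int64(-34), np.int64(18)), (330, np.int64(170), np.int64(-31), np.int64(16)), (335, np.int64(177), np.int64(-27), np.int64(-1)), (340, np.int64(177), np.int64(-24), np.int64(-1)), (348, np.int64(178), np.int64(-18), np.int64(-2))]
236 [(300, np.int64(184), np.int64(-52), np.int64(-2)), (308, np.int64(184), np.int64(-46), np.int64(-2)), (316, np.int64(170), np.int64(-40), np.int64(27)), (320, np.int64(170), np.int64(-37), np.int64(27)), (325, np.int64(169), np.int64(-34), np.int64(29)), (330, np.int64(170), np.int64(-31), np.int64(28)), (335, np.int64(171), np.int64(-28), np.int64(24)), (340, np.int64(184), np.int64(-24), np.int64(-2)), (348, np.int64(184), np.int64(-18), np.int64(-3))]
245 [(300, np.int64(191), np.int64(-52), np.int64(-3)), (308, np.int64(190), np.int64(-46), np.int64(-1)), (3
[... 1509 characters left out ...]
1), np.int64(-34), np.int64(5)), (330, np.int64(186), np.int64(-31), np.int64(44)), (335, np.int64(168), np.int64(-30), np.int64(72)), (340, np.int64(165), np.int64(-28), np.int64(77)), (348, np.int64(164), np.int64(-25), np.int64(78))]
285 [(300, np.int64(165), np.int64(-44), np.int64(83)), (308, np.int64(165), np.int64(-41), np.int64(83)), (316, np.int64(171), np.int64(-38), np.int64(75)), (320, np.int64(175), np.int64(-36), np.int64(68)), (325, np.int64(215), np.int64(-34), np.int64(11)), (330, np.int64(215), np.int64(-31), np.int64(10)), (335, np.int64(171), np.int64(-30), np.int64(74)), (340, np.int64(166), np.int64(-28), np.int64(82)), (348, np.int64(165), np.int64(-25), np.int64(83))]
```

View pics/w2z.png

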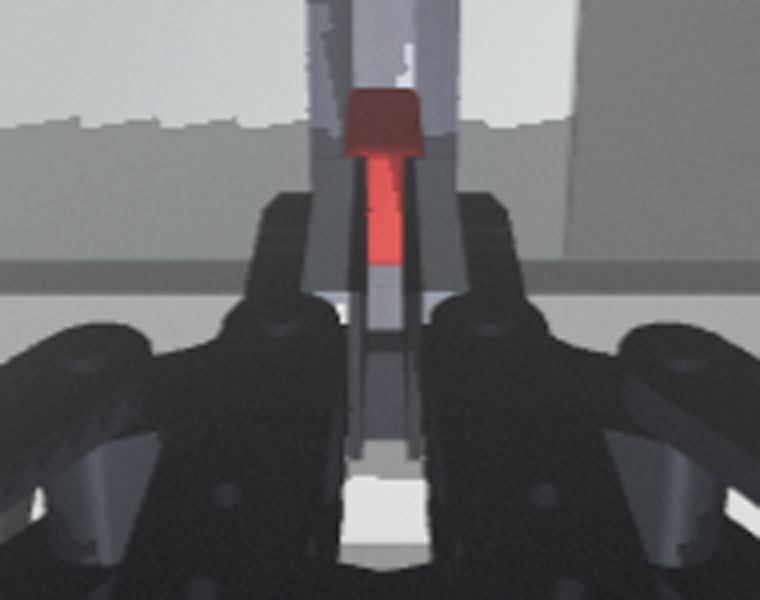

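```bash
python3 - <<'E'
from h import *
from rig import bot
import pickle
o=bot.get_obs(); p=o['tcp_pos'];R=o['orientation']
c=pickle.load(open('pics/w2.pkl','rb')); d=np.load('pics/w2.npy')
print('cam in tool',(R.T@(-c['R'].T@c['t']-p)*1000).round(1))
T=(cloud(d,c)-p)@R*1000
v,u=np.mgrid[0:400,0:640]
m=(d>0)&(abs(T[...,0])<40)&(abs(T[...,1])<25)&(T[...,2]<-15)&(v>238)
X=T[m]; print(np.percentile(X[:,2],[90,95,98,100]))
m2=m&(abs(T[...,0])<22); 
for vv in range(238,262,2): print(vv,[(uu,*T[vv,uu].round(0).astype(int).tolist()) for uu in (296,304,312,318,334,342,350)])
E
python3 snap.py top t2; python3 snap.py scene s2
python3 -c "
import cv2
im=cv2.imread('pics/t2.png')[110:260,240:400]; cv2.imwrite('pics/t2z.png',cv2.resize(im,None,fx=4,fy=4,interpolation=cv2.INTER_CUBIC))"
```

```text
cam in tool [   1.4  -77.6 -173.1]
[-76.22717866 -59.80020976 -42.98426728 -23.18249279]
238 [(296, -20, 7, 7), (304, -14, 7, 7), (312, -8, 6, 5), (318, -3, -8, -24), (334, 6, -8, -24), (342, 13, 6, 5), (350, 19, 7, 7)]
240 [(296, -20, 9, 7), (304, -14, 9, 8), (312, -6, -12, -35), (318, -3, -12, -36), (334, 6, -12, -36), (342, 10, -12, -36), (350, 19, 9, 7)]
242 [(296, -20, 10, 7), (304, -14, 10, 7), (312, -6, -12, -37), (318, -3, -12, -39), (334, 6, -12, -37), (342, 10, -12, -38), (350, 19, 10, 8)]
244 [(296, -20, 11, 6), (304, -14, 11, 7), (312, -6, -12, -41), (318, -3, -12, -41), (334, 6, -12, -40), (342, 10, -12, -40), (350, 19, 12, 8)]
246 [(296, -20, 14, 8), (304, -14, 13, 8), (312, -6, -12, -43), (318, -3, -12, -43), (334, 6, -12, -43), (342, 10, -12, -42), (350, 19, 13, 7)]
248 [(296, -20, 15, 7), (304, -10, -8, -38), (312, -6, -12, -46), (318, -2, -12, -45), (334, 6, -12, -45), (342, 10, -12, -45), (350, 15, -8, -37)]
250 [(296, -20, 17, 8), (304, -10, -8, -40), (312, -5, -12, -47), (318, -2, -12, -47), (334, 6, -12, -48), (342, 10, -12, -46), (350, 14, -8, -40)]
252 [(296, -14, -7, -41), (304, -10, -8, -42), (312, -5, -12, -49), (318, -2, -12, -49), (334, 6, -11, -48), (342, 9, -12, -49), (350, 14, -8, -42)]
254 [(296, -14, -8, -44), (304, -10, -8, -44), (312, -5, -12, -51), (318, -2, -12, -52), (334, 5, -12, -51), (342, 9, -12, -51), (350, 14, -8, -44)]
256 [(296, -14, -8, -46), (304, -10, -8, -46), (312, -5, -12, -54), (318, -2, -12, -53), (334, 5, -13, -55), (342, 9, -12, -53), (350, 14, -8, -46)]
258 [(296, -14, -7, -47), (304, -10, -8, -47), (312, -5, -12, -55), (318, -2, -12, -55), (334, 5, -12, -55), (342, 9, -12, -55), (350, 14, -7, -47)]
260 [(296, -13, -7, -49), (304, -9, -8, -51), (312, -5, -12, -57), (318, -2, -11, -56), (334, 5, -12, -57), (342, 9, -12, -57), (350, 13, -8, -50)]
```

View pics/t2z.png

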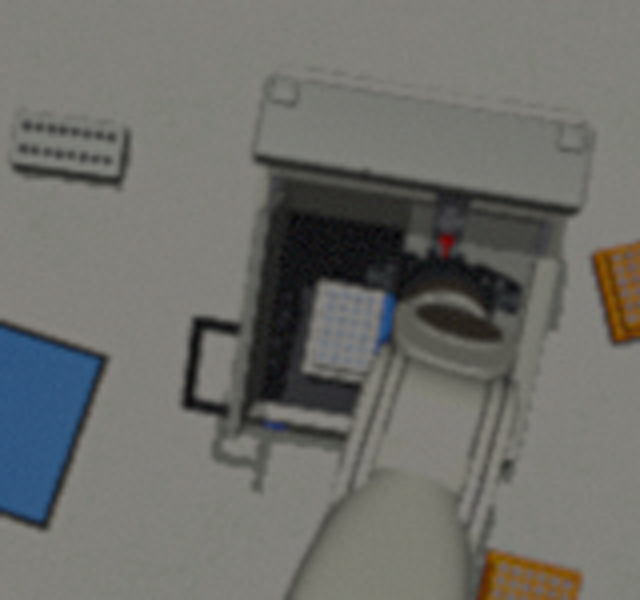

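The wrist depth shows the real fingertips about 33 mm short of the reported TCP. The width of 5 mm and the red piece visible beyond the tips agree with that. I'll correct the tool length, open, and advance in small steps while watching the force and the picture.

Call:
servo_tool:
  xyz:
    - [0,0,0]
    - [0,0,0]
    - [0,0,0]
    - [0,0,5]
    - [0,0,5]
    - [0,0,5]
  rotation:
    - [0,0,0]
    - [0,0,0]
    - [0,0,0]
    - [0,0,0]
    - [0,0,0]
    - [0,0,0]
  gripper: [40,40,40,40,40,40]

```text
time: 4.2
tcp_pos: [0.5991, -0.1507, 0.1652]
orientation: [[0.148, 0.854, 0.499], [0.989, -0.127, -0.075], [-0.0, 0.505, -0.863]]
wrist_force: [-1.0, -0.0, 0.7]
gripper_width: 0.0402
```

```bash
sed -i 's/^HZ=.*/HZ=-.052/' h.py; python3 snap.py wrist w3; python3 -c "
from to import *
go(178,-34,22)"
```

```text
grasp now door [178.  -35.   40.5] t 4.25 F [ 0.7 -0.8 -0.6] w 39.8
n 1 dist 18.6 rot [ 0.004  0.001 -0.001]
[[1.1, -0.3, 18.5]]
[0.004, 0.001, -0.001]
```

View pics/w3.png

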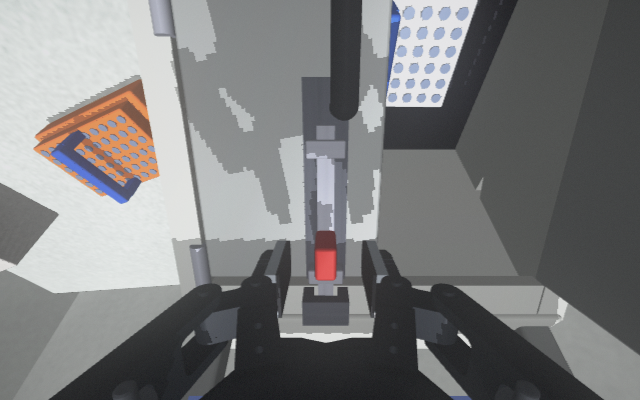

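The picture shows the red piece at (326,255), centred between the pads (285 and 370). There is no contact although the reported TCP is already "inside" the leaf, so the offset is confirmed. Now I advance 18 mm and grip.

Call:
servo_tool:
  xyz:
    - [0,0,6]
    - [0,0,6]
    - [0,0,5]
    - [0,0,0]
    - [0,0,0]
    - [0,0,0]
    - [0,0,0]
    - [0,0,0]
  rotation:
    - [0,0,0]
    - [0,0,0]
    - [0,0,0]
    - [0,0,0]
    - [0,0,0]
    - [0,0,0]
    - [0,0,0]
    - [0,0,0]
  gripper: [40,40,40,5,5,5,5,5]
  squeeze: 40

```text
time: 5.05
tcp_pos: [0.6076, -0.1523, 0.1466]
orientation: [[0.148, 0.856, 0.496], [0.989, -0.128, -0.075], [-0.001, 0.502, -0.865]]
wrist_force: [1.7, -0.1, -2.0]
gripper_width: 0.0112
```

```bash
python3 -c "
from to import *
go(178,-34,22)"
```

```text
grasp now door [177.  -35.4  20.9] t 5.05 F [ 1.7 -0.1 -2. ] w 11.2
n 1 dist 2.1 rot [ 0.002  0.002 -0.002]
[[1.5, 0.9, -1.1]]
[0.002, 0.002, -0.002]
```

Gripped: the width is 11.2 mm. Next I pull the bolt down the slope (tool −y), 32 mm.

Call:
servo_tool:
  xyz:
    - [0,-6,0]
    - [0,-6,0]
    - [0,-6,0]
    - [0,-6,0]
    - [0,-5,0]
    - [0,-4,0]
  rotation:
    - [0,0,0]
    - [0,0,0]
    - [0,0,0]
    - [0,0,0]
    - [0,0,0]
    - [0,0,0]
  gripper: [5,5,5,5,5,5]

```text
time: 5.65
tcp_pos: [0.583, -0.1487, 0.1332]
orientation: [[0.147, 0.849, 0.507], [0.989, -0.126, -0.076], [-0.001, 0.513, -0.859]]
wrist_force: [15.4, -3.2, -1.9]
gripper_width: 0.0111
```

```bash
python3 -c "
from to import *
go(145,-34,22)"
```

```text
grasp now door [148.1 -35.4  21.7] t 5.65 F [15.4 -3.2 -1.9] w 11.1
n 1 dist 4.2 rot [ 0.015  0.002 -0.   ]
[[1.5, -3.9, -0.4]]
[0.015, 0.002, -0.0]
```

Call:
servo_tool:
  xyz:
    - [0,-3,0]
    - [0,-3,0]
    - [0,0,0]
  rotation:
    - [0,0,0]
    - [0,0,0]
    - [0,0,0]
  gripper: [5,5,5]

```text
time: 5.95
tcp_pos: [0.5834, -0.1489, 0.1342]
orientation: [[0.146, 0.843, 0.518], [0.989, -0.124, -0.078], [-0.001, 0.524, -0.852]]
wrist_force: [2.4, -2.3, -4.0]
gripper_width: 0.0113
```

```bash
python3 -c "
from to import *
go(145,-34,22)"; python3 snap.py wrist w4
```

```text
grasp now door [148.3 -35.6  22.4] t 5.95 F [ 2.4 -2.3 -4. ] w 11.3
n 1 dist 5.1 rot [0.028 0.001 0.001]
[[1.7, -4.8, 0.2]]
[0.028, 0.001, 0.001]
```

View pics/w4.png

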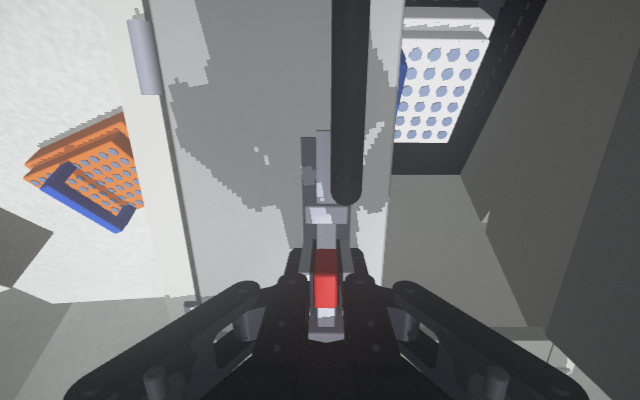

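The red piece is at (326,278) in the fingers and has stopped moving, so it looks to be at its end stop. I release, back off and measure.

Call:
servo_tool:
  xyz:
    - [0,0,0]
    - [0,0,0]
    - [0,0,0]
    - [0,0,-20]
    - [0,0,-40]
    - [0,0,-40]
    - [0,0,0]
  rotation:
    - [0,0,0]
    - [0,0,0]
    - [0,0,0]
    - [0.014,0,0]
    - [0.014,0,0]
    - [0,0,0]
    - [0,0,0]
  gripper: [40,40,40,40,40,40,40]

```text
time: 6.7
tcp_pos: [0.527, -0.1396, 0.2195]
orientation: [[0.146, 0.862, 0.485], [0.989, -0.127, -0.071], [0.0, 0.491, -0.871]]
wrist_force: [0.7, -0.9, 0.7]
gripper_width: 0.0402
```

```bash
python3 - <<'E'
from to import *
from snap import snap
im,d,c=snap('wrist','w5')
D=(cloud(d,c)-bay(-100,0,85))@DR*1000; hsv=cv2.cvtColor(im,cv2.COLOR_BGR2HSV)
v,u=np.mgrid[0:400,0:640]
red=((hsv[...,0]<8)|(hsv[...,0]>172))&(hsv[...,1]>140)&(u>300)&(u<350)&(v<320)&(D[...,2]>24)
print(red.sum(),np.percentile(D[red],[3,50,97],axis=0).round(1))
bar=(u>310)&(u<370)&(v<250)&(D[...,2]>32)&(D[...,2]<60)&(hsv[...,2]<90)&(D[...,0]<110)
print(bar.sum(),np.percentile(D[bar],[2,50,98],axis=0).round(1))
go(62,-27,110,.3)
E
```

```text
230 [[142.9 -38.9  30.1]
 [150.8 -33.9  31.2]
 [158.8 -29.7  32.4]]
2027 [[ 20.3 -31.9  41.3]
 [ 56.3 -26.8  44.4]
 [ 99.6 -21.3  46.3]]
grasp now door [142.  -34.7 122.9] t 6.75 F [ 0.  -0.2 -0.7] w 40.0
n 3 dist 83.2 rot [-0.014  0.299 -0.002]
[[8, -26, 4], [7, -26, 5], [7, -26, 5]]
[-0.005, 0.1, -0.001]
```

View pics/w5.png

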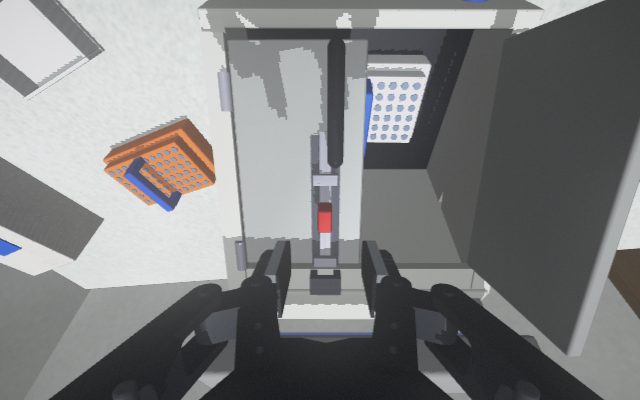

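```bash
python3 - <<'E'
from h import *
import pickle
c=pickle.load(open('pics/w5.pkl','rb')); d=np.load('pics/w5.npy')
D=(cloud(d,c)-bay(-100,0,85))@DR*1000
for v in range(160,272,4): print(v,[tuple(D[v,u].round(0).astype(int).tolist()) for u in (313,319,325,331,337)])
E
```

```text
160 [(104, -45, 0), (103, -39, 7), (103, -34, 9), (98, -30, 44), (97, -25, 45)]
164 [(108, -45, 1), (107, -39, 7), (107, -34, 7), (101, -30, 44), (101, -25, 44)]
168 [(111, -45, 0), (110, -39, 7), (110, -34, 7), (111, -29, 1), (111, -23, 1)]
172 [(115, -45, 1), (114, -39, 6), (114, -34, 7), (115, -29, 0), (115, -23, 1)]
176 [(117, -44, 10), (116, -39, 12), (116, -34, 11), (116, -29, 11), (116, -24, 11)]
180 [(120, -44, 11), (120, -39, 11), (120, -34, 11), (120, -29, 11), (120, -24, 10)]
184 [(123, -44, 11), (123, -39, 11), (123, -34, 13), (123, -29, 12), (124, -23, 10)]
188 [(130, -45, 0), (128, -39, 7), (128, -34, 8), (130, -28, -1), (130, -23, 0)]
192 [(133, -45, 1), (132, -39, 6), (132, -34, 8), (133, -28, 1), (134, -23, -1)]
196 [(137, -45, 0), (136, -39, 6), (135, -34, 7), (137, -28, 0), (137, -23, 0)]
200 [(141, -45, 0), (139, -39, 8), (139, -34, 8), (141, -28, 1), (141, -23, 1)]
204 [(145, -45, 1), (141, -39, 13), (141, -34, 13), (142, -29, 8), (145, -23, 1)]
208 [(149, -45, 0), (141, -39, 24), (141, -34, 24), (143, -29, 19), (148, -23, 2)]
212 [(153, -45, -1), (142, -39, 31),
[... 498 characters left out ...]
), (174, -34, 7), (177, -28, 1), (177, -22, 0)]
240 [(181, -46, 1), (181, -40, 1), (178, -34, 7), (182, -28, 0), (181, -22, 1)]
244 [(186, -46, 0), (185, -40, 1), (183, -34, 7), (186, -28, 1), (186, -22, 0)]
248 [(190, -46, 0), (190, -40, 1), (187, -34, 7), (190, -28, 0), (190, -22, 0)]
252 [(194, -46, 1), (194, -40, 0), (191, -34, 7), (194, -28, 1), (194, -22, 1)]
256 [(198, -46, 1), (195, -40, 7), (195, -34, 7), (195, -28, 7), (198, -22, 1)]
260 [(198, -45, 10), (197, -40, 12), (197, -34, 11), (197, -28, 12), (203, -22, 1)]
264 [(201, -45, 11), (200, -40, 13), (201, -34, 12), (201, -28, 12), (207, -22, 1)]
268 [(214, -46, -4), (213, -40, -2), (213, -34, -2), (214, -28, -3), (214, -22, -2)]
```

The bolt has moved about 29 to 30 mm and the limit is 32. To be sure it is fully back, I'll nudge it from behind with closed fingers.

```bash
python3 -c "
from to import *
go(182,-34,60)"
```

```text
grasp now door [142.  -34.7 122.9] t 6.75 F [ 0.  -0.2 -0.7] w 40.0
n 2 dist 75.0 rot [-0.014 -0.001  0.   ]
[[0, 21, 31], [0, 21, 31]]
[-0.007, -0.0, 0.0]
```

Call:
servo_tool:
  xyz:
    - [0,21,31]
    - [0,21,31]
    - [0,0,0]
    - [0,0,0]
    - [0,0,0]
  rotation:
    - [-0.007,0,0]
    - [-0.007,0,0]
    - [0,0,0]
    - [0,0,0]
    - [0,0,0]
  gripper: [2,2,2,2,2]

```text
time: 7.25
tcp_pos: [0.592, -0.1485, 0.1773]
orientation: [[0.146, 0.86, 0.49], [0.989, -0.127, -0.071], [0.001, 0.495, -0.869]]
wrist_force: [-0.1, 0.6, -0.2]
gripper_width: 0.0019
```

```bash
python3 -c "
from to import *
go(182,-34,34)"
```

```text
grasp now door [178.9 -34.1  55.4] t 7.25 F [-0.1  0.6 -0.2] w 1.9
n 1 dist 21.7 rot [-0.006 -0.001 -0.   ]
[[0, 4, 21]]
[-0.006, -0.001, -0.0]
```

Call:
servo_tool:
  xyz:
    - [0,4,11]
    - [0,0,9]
    - [0,-5,0]
    - [0,-4,0]
    - [0,-3,0]
  rotation:
    - [0,0,0]
    - [0,0,0]
    - [0,0,0]
    - [0,0,0]
    - [0,0,0]
  gripper: [2,2,2,2,2]

```text
time: 7.75
tcp_pos: [0.597, -0.1493, 0.157]
orientation: [[0.145, 0.856, 0.496], [0.989, -0.126, -0.072], [0.001, 0.501, -0.866]]
wrist_force: [11.1, -1.2, 0.3]
gripper_width: 0.0022
```

Call:
servo_tool:
  xyz:
    - [0,-3,0]
    - [0,-3,0]
  rotation:
    - [0,0,0]
    - [0,0,0]
  gripper: [2,2]

```text
time: 7.95
tcp_pos: [0.5965, -0.1494, 0.1588]
orientation: [[0.145, 0.85, 0.506], [0.989, -0.124, -0.074], [0.0, 0.512, -0.859]]
wrist_force: [5.3, -0.1, -0.7]
gripper_width: 0.002
```

```bash
python3 -c "
from to import *
go(182,-34,34)"
```

```text
grasp now door [172.7 -34.4  37.2] t 7.95 F [ 5.3 -0.1 -0.7] w 2.0
n 1 dist 9.2 rot [ 0.014 -0.001  0.001]
[[0.3, 8.6, 3.3]]
[0.014, -0.001, 0.001]
```

The bolt is at its hard stop: pushing with 11 N gave no further motion. Next is the handle.

Call:
servo_tool:
  xyz:
    - [0,3,-20]
    - [0,-5,-45]
    - [0,-20,-20]
  rotation:
    - [0,0,0]
    - [0,0,0]
    - [0,0,0]
  gripper: [2,20,45]

```text
time: 8.25
tcp_pos: [0.5356, -0.1407, 0.2229]
orientation: [[0.144, 0.849, 0.509], [0.99, -0.123, -0.074], [-0.0, 0.514, -0.858]]
wrist_force: [0.2, -0.8, 0.6]
gripper_width: 0.0305
```

```bash
python3 -c "
from to import *
go(60,-27,85,.35)"
```

```text
grasp now door [151.2 -34.6 123.4] t 8.25 F [ 0.2 -0.8  0.6] w 30.5
n 3 dist 101.8 rot [0.016 0.349 0.005]
[[9, -31, 11], [7, -31, 12], [6, -31, 13]]
[0.005, 0.116, 0.002]
```

```bash
python3 -c "
from to import *
go(60,-43,82,.35)"
```

```text
grasp now door [151.2 -34.6 123.4] t 8.25 F [ 0.2 -0.8  0.6] w 30.5
n 3 dist 100.1 rot [0.016 0.349 0.005]
[[3, -31, 12], [2, -31, 13], [0, -31, 13]]
[0.005, 0.116, 0.002]
```

Call:
servo_tool:
  xyz:
    - [3,-31,12]
    - [2,-31,13]
    - [0,-31,13]
    - [0,0,0]
  rotation:
    - [0.005,0.116,0.002]
    - [0.005,0.116,0.002]
    - [0.005,0.116,0.002]
    - [0,0,0]
  gripper: [45,45,45,45]

```text
time: 8.65
tcp_pos: [0.4756, -0.1198, 0.1493]
orientation: [[-0.045, 0.849, 0.527], [0.953, -0.122, 0.277], [0.3, 0.515, -0.803]]
wrist_force: [-0.1, -0.1, -0.8]
gripper_width: 0.045
```

```bash
python3 snap.py wrist w6; python3 -c "
from to import *
go(60,-27,39,.35)
print(bot.get_obs()['qpos'].round(2))"
```

```text
grasp now door [ 63.7 -40.9  88.7] t 8.7 F [ 0.2 -0.5  0.8] w 45.0
n 2 dist 51.8 rot [ 0.019 -0.007  0.013]
[[-2, -3, 26], [-2, -3, 26]]
[0.009, -0.003, 0.006]
[-0.61  0.02 -0.59  0.63  0.56 -0.48]
```

View pics/w6.png

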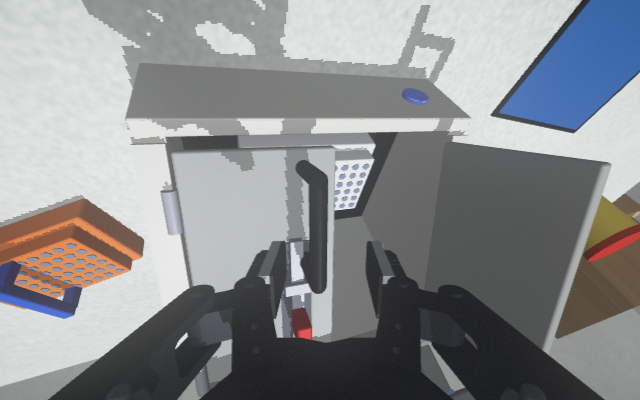

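The bar at (318,220–290) lies between the open fingers (272/378). I approach and grip it.

Call:
servo_tool:
  xyz:
    - [-2,-3,18]
    - [-2,-3,17]
    - [0,0,16]
    - [0,0,0]
  rotation:
    - [0.009,0,0.006]
    - [0.009,0,0.006]
    - [0,0,0]
    - [0,0,0]
  gripper: [45,45,45,45]

```text
time: 9.1
tcp_pos: [0.5069, -0.1113, 0.1129]
orientation: [[-0.039, 0.85, 0.525], [0.956, -0.121, 0.267], [0.29, 0.513, -0.808]]
wrist_force: [0.3, 0.7, 0.4]
gripper_width: 0.045
```

```bash
python3 -c "
from to import *
go(60,-27,39,.35)"
```

```text
grasp now door [ 68.2 -27.4  41.3] t 9.1 F [0.3 0.7 0.4] w 45.0
n 1 dist 9.1 rot [0.012 0.003 0.009]
[[-0.3, -8.8, 2.2]]
[0.012, 0.003, 0.009]
```

Call:
servo_tool:
  xyz:
    - [0,-4,2]
    - [0,0,0]
    - [0,0,0]
    - [0,0,0]
    - [0,0,0]
    - [0,0,0]
  rotation:
    - [0,0,0]
    - [0,0,0]
    - [0,0,0]
    - [0,0,0]
    - [0,0,0]
    - [0,0,0]
  gripper: [40,5,5,5,5,5]
  squeeze: 25

```text
time: 9.7
tcp_pos: [0.5066, -0.1136, 0.1124]
orientation: [[-0.037, 0.848, 0.529], [0.96, -0.117, 0.255], [0.278, 0.517, -0.81]]
wrist_force: [3.3, 0.4, -5.4]
gripper_width: 0.0109
```

```bash
cat > swing.py <<'E'
from to import *
import sys
def swing(th, phi, r=None):
    # bar pose for leaf angle th; report present angle
    o=bot.get_obs(); p=o['tcp_pos'];R=o['orientation']; g=((p+R[:,2]*HZ)-bay(-100,0,85))@DR*1000
    h=np.array([-115.,0.]); v=g[1:]-h; a0=np.arctan2(39,88)
    print('grasp',g.round(1),'r',np.hypot(*v).round(1),'theta',(np.arctan2(v[1],v[0])-a0).round(3),'phi',np.arctan2(R[:,2]@DR[:,1],-R[:,2]@DR[:,2]).round(3),'t',o['time'],'F',(o['wrist_force']@DR).round(1),'w',round(o['gripper_width']*1000,1),'q',o['qpos'].round(2))
    th0=np.arctan2(v[1],v[0])-a0; phi0=np.arctan2(R[:,2]@DR[:,1],-R[:,2]@DR[:,2])
    n=int(np.ceil(max((th-th0)/.15,abs(phi-phi0)/.12))); r=96.5; s=g[0]
    Rc,pc=R,p
    for i in range(1,n+1):
        t=th0+(th-th0)*i/n; f=phi0+(phi-phi0)*i/n
        R1=toolR(f); q=tcp_of(door(s,-115+r*np.cos(t+a0),r*np.sin(t+a0)),R1)
        print((Rc.T@(q-pc)*1000).round(1).tolist(), Ro.from_matrix(Rc.T@R1).as_rotvec().round(3).tolist())
        Rc,pc=R1,q
if __name__=='__main__': swing(float(sys.argv[1]),float(sys.argv[2]))
E
python3 swing.py 0.6 0.55
```

```text
grasp [ 67.8 -29.1  41.1] r 95.2 theta 0.029 phi 0.336 t 9.7 F [ 0.1  0.8 -6.3] w 10.9 q [-0.54  0.1  -0.63  0.46  0.51 -0.4 ]
[1.6, -0.6, -13.7] [0.015, 0.054, 0.015]
[-0.9, -0.0, -13.3] [0.0, 0.054, -0.0]
[-2.1, -0.0, -12.9] [-0.0, 0.054, 0.0]
[-3.2, 0.0, -12.5] [0.0, 0.054, -0.0]
```

The bar is held (width 10.9 mm). I start swinging.

Call:
servo_tool:
  xyz:
    - [1,0,-14]
    - [-1,0,-14]
    - [-2,0,-13]
    - [-3,0,-13]
  rotation:
    - [0,0.05,0]
    - [0,0.055,0]
    - [0,0.055,0]
    - [0,0.055,0]
  gripper: [5,5,5,5]

```text
time: 10.1
tcp_pos: [0.479, -0.1398, 0.1525]
orientation: [[-0.152, 0.848, 0.507], [0.887, -0.11, 0.449], [0.436, 0.518, -0.736]]
wrist_force: [9.5, -3.1, -14.9]
gripper_width: 0.011
```

```bash
python3 swing.py 1.0 0.8
```

```text
grasp [ 67.8 -68.8  83. ] r 95.0 theta 0.646 phi 0.545 t 10.1 F [  1.1  -1.7 -17.8] w 11.0 q [-0.75  0.19 -0.44  0.85  0.74 -0.74]
[-0.5, -0.4, -10.5] [0.009, 0.085, 0.025]
[-2.1, 0.0, -9.5] [-0.0, 0.085, 0.0]
[-2.4, 0.0, -9.3] [-0.0, 0.085, -0.0]
```

Call:
servo_tool:
  xyz:
    - [-1,0,-11]
    - [-2,0,-10]
    - [-3,0,-10]
  rotation:
    - [0,0.085,0.01]
    - [0,0.085,0]
    - [0,0.085,0]
  gripper: [5,5,5]

```text
time: 10.4
tcp_pos: [0.4648, -0.1649, 0.1698]
orientation: [[-0.272, 0.849, 0.452], [0.745, -0.111, 0.657], [0.609, 0.516, -0.603]]
wrist_force: [7.8, 2.6, -13.9]
gripper_width: 0.0111
```

```bash
python3 swing.py 1.35 1.0
```

```text
grasp [  67.8 -106.1   95. ] r 95.4 theta 1.06 phi 0.799 t 10.4 F [ -0.6   3.7 -15.7] w 11.1 q [-0.89  0.44 -0.19  1.3   0.87 -1.15]
[-3.4, -0.2, -11.2] [0.002, 0.101, 0.023]
[-4.7, 0.0, -10.0] [-0.0, 0.101, -0.0]
```

Call:
servo_tool:
  xyz:
    - [-3,0,-11]
    - [-5,0,-10]
  rotation:
    - [0,0.1,0.01]
    - [0,0.1,0]
  gripper: [5,5]

```text
time: 10.6
tcp_pos: [0.4578, -0.1859, 0.1758]
orientation: [[-0.353, 0.852, 0.387], [0.595, -0.115, 0.796], [0.722, 0.511, -0.466]]
wrist_force: [0.2, 5.9, -6.8]
gripper_width: 0.0109
```

```bash
python3 swing.py 1.6 1.08
```

```text
grasp [  67.7 -134.5   93.8] r 95.8 theta 1.358 phi 1.004 t 10.6 F [-4.   5.8 -5.5] w 10.9 q [-0.94  0.66  0.04  1.68  0.9  -1.47]
[-6.1, -0.0, -8.4] [-0.002, 0.038, 0.017]
[-7.3, -0.0, -7.1] [-0.0, 0.038, -0.0]
```

```bash
python3 swing.py 1.6 1.0
```

```text
grasp [  67.7 -134.5   93.8] r 95.8 theta 1.358 phi 1.004 t 10.6 F [-4.   5.8 -5.5] w 10.9 q [-0.94  0.66  0.04  1.68  0.9  -1.47]
[-8.2, -0.0, -8.4] [-0.002, -0.002, 0.017]
[-9.6, -0.0, -6.7] [-0.0, -0.002, 0.0]
```

Call:
servo_tool:
  xyz:
    - [-8,0,-8]
    - [-10,0,-7]
  rotation:
    - [0,0,0.01]
    - [0,0,0]
  gripper: [5,5]

```text
time: 10.8
tcp_pos: [0.4579, -0.2088, 0.1697]
orientation: [[-0.336, 0.859, 0.387], [0.58, -0.135, 0.803], [0.742, 0.495, -0.453]]
wrist_force: [-6.9, 1.4, 11.7]
gripper_width: 0.011
```

```bash
python3 swing.py 1.66 1.0
```

```text
grasp [  67.4 -157.6   86.1] r 96.1 theta 1.613 phi 1.018 t 10.8 F [-0.2  0.4 13.6] w 11.0 q [-0.97  0.72  0.11  1.73  0.89 -1.49]
[-4.6, -0.1, -2.7] [0.004, -0.018, -0.01]
```

The leaf is at about 1.61 rad. I release and retreat along the tool axis.

Call:
servo_tool:
  xyz:
    - [0,0,0]
    - [0,0,0]
    - [0,0,0]
    - [0,0,-20]
    - [0,0,-30]
    - [0,0,-40]
    - [0,0,-20]
  rotation:
    - [0,0,0]
    - [0,0,0]
    - [0,0,0]
    - [0,0,0]
    - [0,0,0]
    - [0,0,0]
    - [0,0,0]
  gripper: [38,38,38,38,38,38,38]

```text
time: 11.5
tcp_pos: [0.4156, -0.2963, 0.2223]
orientation: [[-0.342, 0.858, 0.384], [0.58, -0.129, 0.804], [0.739, 0.498, -0.453]]
wrist_force: [0.4, 0.5, -0.4]
gripper_width: 0.038
```

```bash
python3 swing.py 1.66 1.0; python3 snap.py wrist w7;python3 snap.py top t7
python3 -c "
import cv2
im=cv2.imread('pics/t7.png')[110:290,180:420]; cv2.imwrite('pics/t7z.png',cv2.resize(im,None,fx=3.2,fy=3.2,interpolation=cv2.INTER_CUBIC))"
```

```text
grasp [  68.6 -250.3  146.2] r 199.2 theta 1.9 phi 1.019 t 11.5 F [ 0.1  0.6 -0.5] w 38.0 q [-1.1   0.79  0.38  2.03  0.79 -1.63]
[-7.2, -0.1, 107.7] [0.001, -0.019, -0.003]
```

View pics/w7.png

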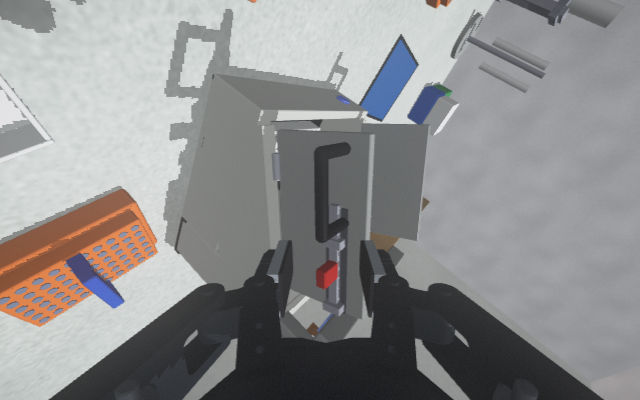

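View pics/t7z.png

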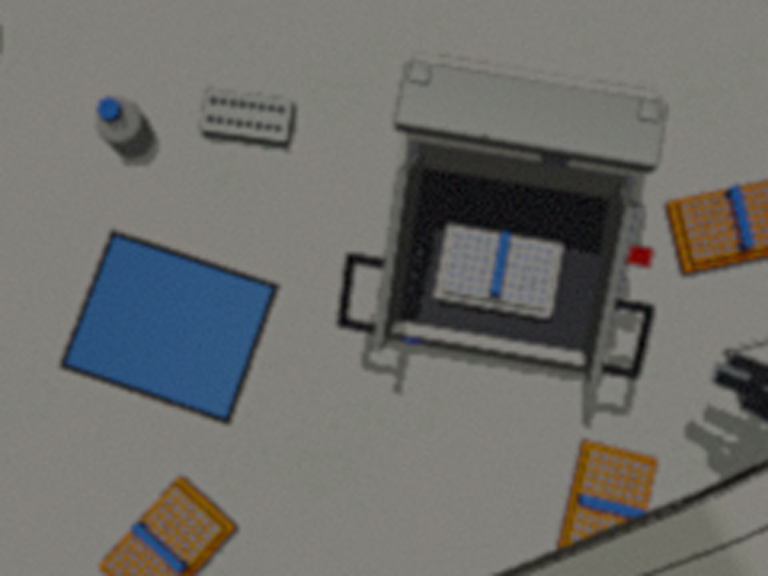

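The top view shows both leaves standing, the bolt drawn back, and the whole carrier with its blue handle at about (500,264) in the zoom. I measure it now.

```bash
python3 - <<'E'
from to import *
import pickle
c=pickle.load(open('pics/t7.pkl','rb')); d=np.load('pics/t7.npy'); im=cv2.imread('pics/t7.png'); hsv=cv2.cvtColor(im,cv2.COLOR_BGR2HSV)
P=cloud(d,c); v,u=np.mgrid[0:400,0:640]
blue=(hsv[...,0]>95)&(hsv[...,0]<125)&(hsv[...,1]>110)
m=blue&(u>328)&(u<342)&(v>178)&(v<206)
print('px',m.sum(),u[m].mean(),v[m].mean(),'z',np.median(P[m][:,2]),'c',ray(u[m].mean(),v[m].mean(),c,.089))
k=np.argwhere(m)[:,::-1]; W=np.array([ray(a,b,c,.089)[:2] for a,b in k])*1000
print(cv2.minAreaRect(W.astype(np.float32))); e=np.linalg.svd(W-W.mean(0))[2][0]; print('axis deg',np.rad2deg(np.arctan2(e[1],e[0])))
w=(abs(P[...,2]-.057)<.01)&(u>310)&(u<360)&(v>175)&(v<212)
k=np.argwhere(w)[:,::-1]; W=np.array([ray(a,b,c,.057)[:2] for a,b in k])*1000; print('body',cv2.minAreaRect(W.astype(np.float32)))
m=blue&(u>190)&(u<275)&(v>175)&(v<250); k=np.argwhere(m)[:,::-1]; W=np.array([ray(a,b,c,.003)[:2] for a,b in k])*1000; print('mat',W.mean(0),cv2.minAreaRect(W.astype(np.float32)))
m=m&(P[...,2]>0); print(P[m].mean(0))
for s,uu in (('hit',0),): print('yl leaf L', bay(0,115,0))
E
```

```text
px 61 336.1639344262295 190.68852459016392 z 0.08648718607921752 c [ 0.53609991 -0.10221396  0.089     ]
((533.4263305664062, -102.25000762939453), (11.979787826538086, 80.51876068115234), 82.94155883789062)
axis deg 170.97331043429736
body ((531.4473266601562, -102.07902526855469), (123.21124267578125, 79.40203094482422), 81.02310943603516)
mat [462.01628065 294.36654144] ((462.68487548828125, 294.5020446777344), (210.36456298828125, 169.44256591796875), 72.78177642822266)
[0.46011937 0.29268128 0.01018973]
yl leaf L [0.56139955 0.00666632 0.        ]
```

```bash
python3 - <<'E'
from to import *
o=bot.get_obs(); p=o['tcp_pos'];R=o['orientation']
R1=downR(np.deg2rad(-8.7)); rows(p,R,np.array([.42,-.26,.33]),R1)
rows(np.array([.42,-.26,.33]),R1,np.array([.534,-.102,.30]),R1)
E
```

```text
n 9 dist 114.3 rot [ 0.475 -0.995  0.267]
[[11, 6, -2], [11, 5, -4], [11, 5, -5], [10, 4, -6], [9, 4, -8], [9, 3, -9], [8, 2, -10], [7, 1, -11], [5, 1, -11]]
[0.053, -0.111, 0.03]
n 5 dist 197.1 rot [0. 0. 0.]
[[35, 18, 6], [35, 18, 6], [35, 18, 6], [35, 18, 6], [35, 18, 6]]
[0.0, 0.0, 0.0]
```

Call:
servo_tool:
  xyz:
    - [11,6,-2]
    - [11,5,-4]
    - [11,5,-5]
    - [10,4,-6]
    - [9,4,-8]
    - [9,3,-9]
    - [8,2,-10]
    - [7,1,-11]
    - [5,1,-11]
  rotation:
    - [0.053,-0.111,0.03]
    - [0.053,-0.111,0.03]
    - [0.053,-0.111,0.03]
    - [0.053,-0.111,0.03]
    - [0.053,-0.111,0.03]
    - [0.053,-0.111,0.03]
    - [0.053,-0.111,0.03]
    - [0.053,-0.111,0.03]
    - [0.053,-0.111,0.03]
  gripper: [38,38,38,38,38,38,38,38,38]

```text
time: 12.5
tcp_pos: [0.4221, -0.2538, 0.3189]
orientation: [[0.169, 0.985, -0.029], [0.986, -0.169, -0.013], [-0.017, -0.027, -0.999]]
wrist_force: [0.4, 0.4, -0.0]
gripper_width: 0.038
```

```bash
python3 - <<'E'
from to import *
o=bot.get_obs(); p=o['tcp_pos'];R=o['orientation']
R1=downR(np.deg2rad(-8.7)); rows(p,R,np.array([.534,-.102,.31]),R1)
E
```

```text
n 5 dist 188.8 rot [-0.027  0.017 -0.018]
[[34, 17, 1], [34, 17, 1], [34, 17, 1], [34, 17, 1], [33, 17, 2]]
[-0.005, 0.003, -0.004]
```

Call:
servo_tool:
  xyz:
    - [34,17,0]
    - [34,17,0]
    - [34,17,0]
    - [34,17,0]
    - [33,17,0]
    - [0,0,0]
  rotation:
    - [-0.005,0.003,-0.004]
    - [-0.005,0.003,-0.004]
    - [-0.005,0.003,-0.004]
    - [-0.005,0.003,-0.004]
    - [-0.005,0.003,-0.004]
    - [0,0,0]
  gripper: [45,45,45,45,45,45]

```text
time: 13.1
tcp_pos: [0.5368, -0.0808, 0.3177]
orientation: [[0.132, 0.991, 0.009], [0.991, -0.132, -0.003], [-0.001, 0.009, -1.0]]
wrist_force: [0.9, -0.1, -0.4]
gripper_width: 0.045
```

```bash
python3 - <<'E'
from to import *
from snap import snap
o=bot.get_obs(); p=o['tcp_pos'];R=o['orientation']; print(p,o['wrist_force'])
im,d,c=snap('wrist','w8'); hsv=cv2.cvtColor(im,cv2.COLOR_BGR2HSV); P=cloud(d,c)
m=(hsv[...,0]>95)&(hsv[...,0]<125)&(hsv[...,1]>120)&(P[...,2]>.07)&(P[...,2]<.1)&(d>0)&(abs(P[...,0]-.535)<.06)&(abs(P[...,1]+.1)<.04)
v,u=np.nonzero(m); W=np.array([ray(a,b,c,.089)[:2] for a,b in zip(u,v)])*1000
print(m.sum(),u.mean(),v.mean(),np.median(P[m],0),cv2.minAreaRect(W.astype(np.float32)))
T=(P[m]-p)@R*1000; print('tool frame',np.percentile(T,[2,50,98],axis=0).round(1))
R1=downR(np.deg2rad(-8.7)); rows(p,R,np.array([.5345,-.102,.15]),R1)
E
```

```text
[ 0.53680341 -0.08076025  0.31773962] [ 0.92599339 -0.10990227 -0.3770345 ]
371 310.6792452830189 167.5633423180593 [ 0.53482923 -0.1015848   0.08844386] ((534.537841796875, -101.81935119628906), (10.46292495727539, 71.0084457397461), 81.30573272705078)
tool frame [[-26.6 -35.6 227.5]
 [-20.6  -1.1 229.3]
 [-15.7  32.6 231.3]]
n 4 dist 169.1 rot [0.009 0.001 0.02 ]
[[-5, 0, 42], [-5, 0, 42], [-5, 0, 42], [-5, 0, 42]]
[0.002, 0.0, 0.005]
```

View pics/w8.png

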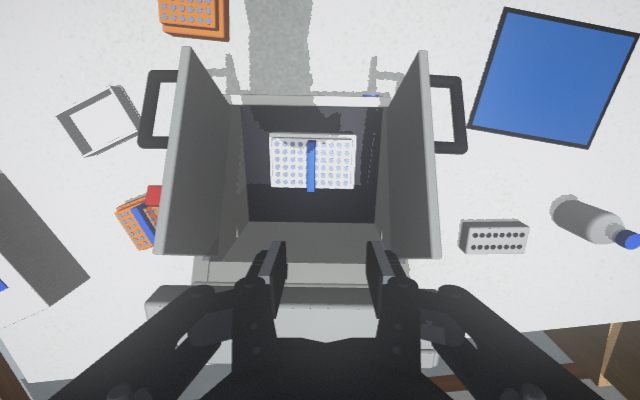

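The handle is at (311,167) in the picture, which gives (0.5345, −0.102, 0.089). That agrees with the top view. I descend.

Call:
servo_tool:
  xyz:
    - [-11,0,30]
    - [-11,0,40]
    - [0,0,40]
    - [0,0,40]
    - [0,0,20]
    - [0,0,0]
  rotation:
    - [0.003,0,0.01]
    - [0.003,0,0.01]
    - [0,0,0]
    - [0,0,0]
    - [0,0,0]
    - [0,0,0]
  gripper: [45,45,45,45,45,45]

```text
time: 13.75
tcp_pos: [0.5292, -0.1049, 0.1441]
orientation: [[0.153, 0.988, 0.008], [0.988, -0.153, -0.004], [-0.003, 0.008, -1.0]]
wrist_force: [-0.4, -0.3, -0.5]
gripper_width: 0.0451
```

```bash
python3 - <<'E'
from to import *
o=bot.get_obs(); p=o['tcp_pos'];R=o['orientation']; print(p,o['wrist_force'])
R1=downR(np.deg2rad(-8.7)); rows(p,R,np.array([.5345,-.103,.08]),R1);rows(p,R,np.array([.5345,-.103,.034]),R1)
E
```

```text
[ 0.52921197 -0.10493133  0.14408567] [-0.37907943 -0.31757011 -0.47460093]
n 2 dist 64.3 rot [ 0.008  0.003 -0.001]
[[1, 2, 32], [1, 2, 32]]
[0.004, 0.001, -0.001]
n 3 dist 110.2 rot [ 0.008  0.003 -0.001]
[[1, 1, 37], [1, 1, 37], [1, 2, 37]]
[0.003, 0.001, -0.0]
```

Call:
servo_tool:
  xyz:
    - [1,2,30]
    - [1,2,30]
    - [0,0,0]
  rotation:
    - [0.004,0.001,0]
    - [0.004,0.001,0]
    - [0,0,0]
  gripper: [45,45,45]

```text
time: 14.05
tcp_pos: [0.5342, -0.1051, 0.0869]
orientation: [[0.155, 0.988, 0.006], [0.988, -0.155, -0.002], [-0.001, 0.006, -1.0]]
wrist_force: [0.0, 0.7, 0.4]
gripper_width: 0.0446
```

```bash
python3 snap.py wrist w9; python3 - <<'E'
from to import *
o=bot.get_obs(); p=o['tcp_pos'];R=o['orientation']; print(p,o['wrist_force'])
R1=downR(np.deg2rad(-8.7)); rows(p,R,np.array([.5345,-.103,.034]),R1)
E
```

```text
[ 0.53564341 -0.10544666  0.08916332] [ 0.45048976 -0.60286477  0.42410987]
n 2 dist 55.2 rot [ 0.01   0.001 -0.003]
[[1, -1, 28], [1, -1, 28]]
[0.005, 0.001, -0.002]
```

View pics/w9.png

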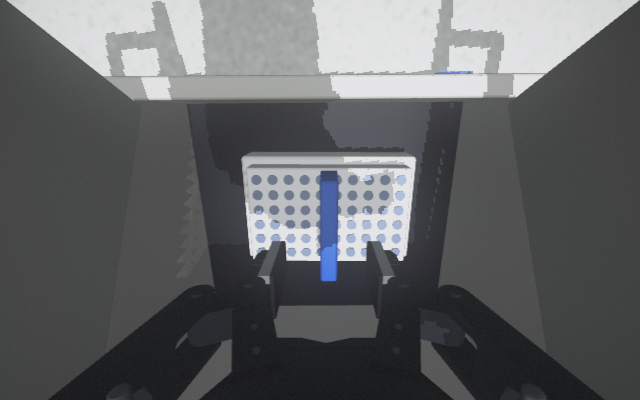

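The blue handle (328,172–280) is centred between the fingers (270/385) and parallel to them. I descend the last 55 mm in steps.

Call:
servo_tool:
  xyz:
    - [1,-1,18]
    - [1,0,16]
    - [0,0,12]
    - [0,0,5]
    - [0,0,0]
  rotation:
    - [0.005,0,0]
    - [0.005,0,0]
    - [0,0,0]
    - [0,0,0]
    - [0,0,0]
  gripper: [45,45,45,45,45]

```text
time: 14.6
tcp_pos: [0.5414, -0.1053, 0.0457]
orientation: [[0.156, 0.988, 0.014], [0.988, -0.156, -0.004], [-0.002, 0.015, -1.0]]
wrist_force: [0.2, -0.5, 0.6]
gripper_width: 0.0449
```

```bash
python3 - <<'E'
from to import *
o=bot.get_obs(); p=o['tcp_pos'];R=o['orientation']; print(p,o['wrist_force'])
R1=downR(np.deg2rad(-8.7)); rows(p,R,np.array([.5345,-.103,.034]),R1)
E
```

```text
[ 0.54141872 -0.10527038  0.04567822] [ 0.17601132 -0.46085517  0.60550954]
n 1 dist 13.8 rot [ 0.015  0.002 -0.004]
[[1.2, -7.4, 11.6]]
[0.015, 0.002, -0.004]
```

Call:
servo_tool:
  xyz:
    - [1,-6,5]
    - [0,-2,5]
    - [0,0,3]
    - [0,0,0]
  rotation:
    - [0.01,0,0]
    - [0.008,0,0]
    - [0,0,0]
    - [0,0,0]
  gripper: [45,45,45,45]

```text
time: 15.0
tcp_pos: [0.534, -0.1031, 0.033]
orientation: [[0.156, 0.988, -0.003], [0.988, -0.156, -0.002], [-0.002, -0.003, -1.0]]
wrist_force: [0.1, 0.1, -1.0]
gripper_width: 0.0451
```

```bash
python3 - <<'E'
from to import *
o=bot.get_obs(); p=o['tcp_pos'];R=o['orientation']; print(p,o['wrist_force'])
R1=downR(np.deg2rad(-8.7)); rows(p,R,np.array([.5345,-.103,.034]),R1)
E
```

```text
[ 0.53401775 -0.10308573  0.03300469] [ 0.11270243  0.09435983 -0.95457509]
n 1 dist 1.1 rot [-0.003  0.002 -0.004]
[[0.2, 0.5, -1.0]]
[-0.003, 0.002, -0.004]
```

Call:
servo_tool:
  xyz:
    - [0,0,0]
    - [0,0,0]
    - [0,0,0]
    - [0,0,0]
    - [0,0,0]
    - [0,0,0]
  rotation:
    - [0,0,0]
    - [0,0,0]
    - [0,0,0]
    - [0,0,0]
    - [0,0,0]
    - [0,0,0]
  gripper: [5,5,5,5,5,5]
  squeeze: 60

```text
time: 15.6
tcp_pos: [0.5343, -0.1032, 0.0332]
orientation: [[0.156, 0.988, -0.002], [0.988, -0.156, -0.002], [-0.002, -0.002, -1.0]]
wrist_force: [0.1, -0.1, -0.5]
gripper_width: 0.0111
```

```bash
python3 - <<'E'
from to import *
o=bot.get_obs(); p=o['tcp_pos'];R=o['orientation']; print(p,R.round(3),o['wrist_force'],o['gripper_width'])
E
python3 snap.py wrist w10
```

```text
[ 0.5343204  -0.10318452  0.03324879] [[ 0.156  0.988 -0.002]
 [ 0.988 -0.156 -0.002]
 [-0.002 -0.002 -1.   ]] [ 0.08762376 -0.13014541 -0.51455581] 0.011093278192456925
```

View pics/w10.png

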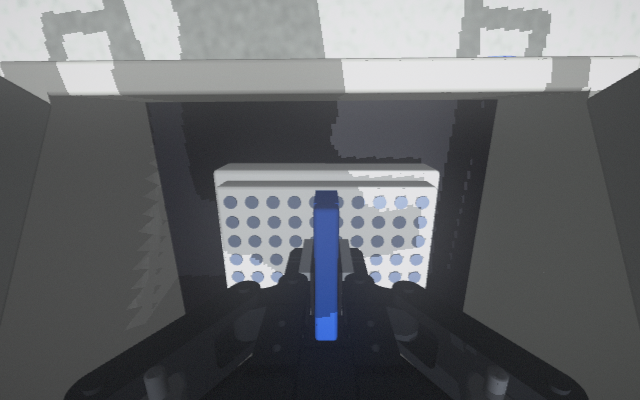

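The handle is held (11.1 mm). I lift slowly at first, then check.

Call:
servo_tool:
  xyz:
    - [0,0,-4]
    - [0,0,-6]
    - [0,0,-8]
    - [0,0,-10]
    - [0,0,-10]
    - [0,0,0]
  rotation:
    - [0,0,0]
    - [0,0,0]
    - [0,0,0]
    - [0,0,0]
    - [0,0,0]
    - [0,0,0]
  gripper: [5,5,5,5,5,5]

```text
time: 16.25
tcp_pos: [0.5336, -0.1029, 0.074]
orientation: [[0.156, 0.988, -0.004], [0.988, -0.156, -0.001], [-0.002, -0.004, -1.0]]
wrist_force: [0.0, -0.2, -2.8]
gripper_width: 0.0104
```

```bash
python3 snap.py wrist w11;  python3 - <<'E'
from to import *
o=bot.get_obs(); p=o['tcp_pos'];R=o['orientation']; print(p,R.round(3),o['wrist_force'],o['gripper_width'])
E
```

```text
[ 0.53322287 -0.1027817   0.07330825] [[ 0.155  0.988 -0.005]
 [ 0.988 -0.155 -0.001]
 [-0.002 -0.005 -1.   ]] [ 0.51125636 -0.68268199 -2.22523609] 0.010681656557516739
```

View pics/w11.png

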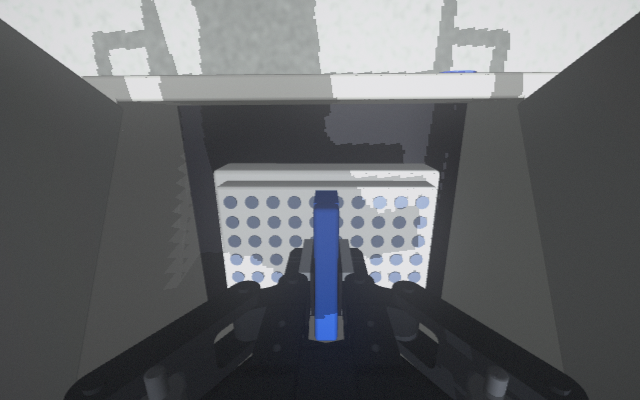

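The carrier rose with the hand and its picture is unchanged from before the lift, so it is level. I continue up.

Call:
servo_tool:
  xyz:
    - [0,0,-12]
    - [0,0,-20]
    - [0,0,-25]
    - [0,0,-28]
    - [0,0,-28]
    - [0,0,-28]
    - [0,0,-28]
    - [0,0,-25]
    - [0,0,-20]
    - [0,0,-12]
  rotation:
    - [0,0,0]
    - [0,0,0]
    - [0,0,0]
    - [0,0,0]
    - [0,0,0]
    - [0,0,0]
    - [0,0,0]
    - [0,0,0]
    - [0,0,0]
    - [0,0,0]
  gripper: [5,5,5,5,5,5,5,5,5,5]

```text
time: 17.3
tcp_pos: [0.5304, -0.1018, 0.31]
orientation: [[0.156, 0.988, -0.013], [0.988, -0.156, 0.0], [-0.002, -0.013, -1.0]]
wrist_force: [-0.4, 0.4, -2.3]
gripper_width: 0.0108
```

```bash
python3 - <<'E'
from to import *
o=bot.get_obs(); p=o['tcp_pos'];R=o['orientation']; print(p,R.round(3),o['wrist_force'],o['gripper_width'])
R1=downR(np.deg2rad(-8.7)); rows(p,R,np.array([.435,-.09,.31]),R1)
R2=downR(np.deg2rad(-17.2));rows(np.array([.435,-.09,.31]),R1,np.array([.4625,.2945,.31]),R2)
E
```

```text
[ 0.53043013 -0.1017643   0.31003843] [[ 0.156  0.988 -0.013]
 [ 0.988 -0.156  0.   ]
 [-0.002 -0.013 -1.   ]] [-0.42133846  0.43045787 -2.31568776] 0.010758977019060647
n 3 dist 96.2 rot [-0.013  0.002 -0.004]
[[-1, -32, 0], [-1, -32, 0], [-1, -32, 0]]
[-0.004, 0.001, -0.001]
n 9 dist 385.5 rot [0.    0.    0.148]
[[43, -3, 0], [43, -4, 0], [43, -5, 0], [42, -6, 0], [42, -6, 0], [42, -7, 0], [42, -8, 0], [42, -8, 0], [42, -9, 0]]
[0.0, 0.0, 0.016]
```

Call:
servo_tool:
  xyz:
    - [0,-10,0]
    - [0,-20,0]
    - [0,-25,0]
    - [0,-22,0]
    - [0,-14,0]
    - [0,-6,0]
    - [0,0,0]
  rotation:
    - [-0.004,0,0]
    - [-0.004,0,0]
    - [-0.004,0,0]
    - [0,0,0]
    - [0,0,0]
    - [0,0,0]
    - [0,0,0]
  gripper: [5,5,5,5,5,5,5]

```text
time: 18.0
tcp_pos: [0.4313, -0.0861, 0.3163]
orientation: [[0.155, 0.988, 0.007], [0.988, -0.155, -0.003], [-0.002, 0.007, -1.0]]
wrist_force: [-0.8, 0.2, -2.1]
gripper_width: 0.011
```

```bash
python3 - <<'E'
from to import *
o=bot.get_obs(); p=o['tcp_pos'];R=o['orientation']; print(p,R.round(3),o['wrist_force'],o['gripper_width'])
R2=downR(np.deg2rad(-17.2));rows(p,R,np.array([.4625,.2945,.31]),R2)
E
```

```text
[ 0.43130848 -0.08608714  0.31625532] [[ 0.155  0.988  0.007]
 [ 0.988 -0.155 -0.003]
 [-0.002  0.007 -1.   ]] [-0.77923361  0.15653478 -2.12606111] 0.010962929765792618
n 9 dist 381.9 rot [0.008 0.001 0.144]
[[42, -3, 1], [42, -4, 1], [42, -5, 1], [42, -5, 1], [42, -6, 1], [42, -7, 1], [42, -7, 1], [42, -8, 1], [42, -9, 1]]
[0.001, 0.0, 0.016]
```

Call:
servo_tool:
  xyz:
    - [15,-2,0]
    - [28,-3,0]
    - [38,-4,0]
    - [40,-5,0]
    - [40,-6,0]
    - [40,-6,0]
    - [40,-7,0]
    - [38,-7,0]
    - [32,-7,0]
    - [18,-4,0]
  rotation:
    - [0,0,0.01]
    - [0,0,0.016]
    - [0,0,0.016]
    - [0,0,0.016]
    - [0,0,0.016]
    - [0,0,0.016]
    - [0,0,0.016]
    - [0,0,0.016]
    - [0,0,0.012]
    - [0,0,0.01]
  gripper: [5,5,5,5,5,5,5,5,5,5]

```text
time: 19.0
tcp_pos: [0.4658, 0.2581, 0.3144]
orientation: [[0.309, 0.951, 0.012], [0.951, -0.309, -0.004], [-0.0, 0.013, -1.0]]
wrist_force: [0.7, 0.4, -2.1]
gripper_width: 0.0114
```

```bash
python3 snap.py wrist w12; python3 - <<'E'
from to import *
o=bot.get_obs(); p=o['tcp_pos'];R=o['orientation']; print(p,R.round(3),o['wrist_force'],o['gripper_width'])
R2=downR(np.deg2rad(-17.2));rows(p,R,np.array([.4625,.2945,.20]),R2)
E
```

```text
[0.4659349  0.26047865 0.31375386] [[ 0.308  0.951  0.012]
 [ 0.951 -0.308 -0.002]
 [ 0.002  0.012 -1.   ]] [ 0.41586502  1.35578064 -3.27225017] 0.010694596572825753
n 3 dist 118.8 rot [ 0.012 -0.001 -0.013]
[[10, -5, 38], [10, -5, 38], [10, -5, 38]]
[0.004, -0.0, -0.004]
```

View pics/w12.png

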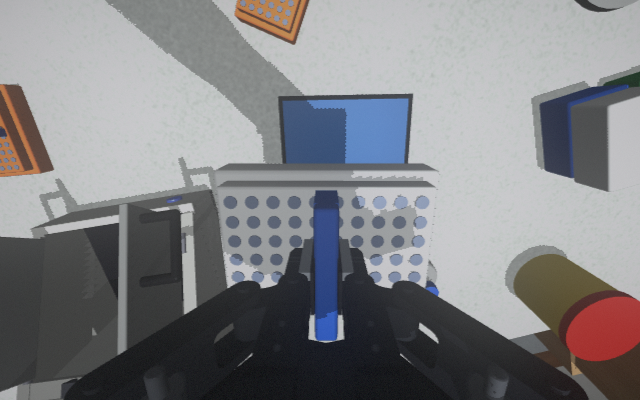

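The carrier is still level, and the mat is ahead at (345,130). I descend.

Call:
servo_tool:
  xyz:
    - [10,-3,15]
    - [11,-5,28]
    - [10,-4,35]
    - [0,0,35]
    - [0,0,35]
    - [0,0,28]
    - [0,0,20]
    - [0,0,10]
    - [0,0,0]
  rotation:
    - [0.004,0,-0.004]
    - [0.004,0,-0.004]
    - [0.004,0,-0.004]
    - [0,0,0]
    - [0,0,0]
    - [0,0,0]
    - [0,0,0]
    - [0,0,0]
    - [0,0,0]
  gripper: [5,5,5,5,5,5,5,5,5]

```text
time: 19.95
tcp_pos: [0.4708, 0.3011, 0.0972]
orientation: [[0.291, 0.957, 0.002], [0.957, -0.291, 0.002], [0.003, 0.001, -1.0]]
wrist_force: [0.7, -0.1, -2.8]
gripper_width: 0.0109
```

```bash
python3 - <<'E'
from to import *
o=bot.get_obs(); p=o['tcp_pos'];R=o['orientation']; print(p,R.round(3),o['wrist_force'],o['gripper_width'])
R2=downR(np.deg2rad(-17.2));rows(p,R,np.array([.4625,.2945,.05]),R2)
E
```

```text
[0.47080216 0.30114205 0.09722827] [[ 0.291  0.957  0.002]
 [ 0.957 -0.291  0.002]
 [ 0.003  0.001 -1.   ]] [ 0.74707711 -0.06192298 -2.76634537] 0.010886579859074532
n 2 dist 48.4 rot [ 0.001 -0.003  0.005]
[[-4, -3, 24], [-4, -3, 24]]
[0.001, -0.001, 0.002]
```

Call:
servo_tool:
  xyz:
    - [-4,-3,12]
    - [-4,-3,16]
    - [0,0,14]
    - [0,0,8]
    - [0,0,0]
  rotation:
    - [0,0,0.002]
    - [0,0,0.002]
    - [0,0,0]
    - [0,0,0]
    - [0,0,0]
  gripper: [5,5,5,5,5]

```text
time: 20.45
tcp_pos: [0.4691, 0.2987, 0.0518]
orientation: [[0.296, 0.955, 0.012], [0.955, -0.296, 0.009], [0.012, 0.009, -1.0]]
wrist_force: [-0.3, -0.7, -2.2]
gripper_width: 0.0106
```

```bash
python3 - <<'E'
from to import *
o=bot.get_obs(); p=o['tcp_pos'];R=o['orientation']; print(p,R.round(3),o['wrist_force'],o['gripper_width'])
R2=downR(np.deg2rad(-17.2));rows(p,R,np.array([.4625,.2945,.025]),R2)
E
```

```text
[0.46914466 0.29869874 0.05182808] [[ 0.296  0.955  0.012]
 [ 0.955 -0.296  0.009]
 [ 0.012  0.009 -1.   ]] [-0.32155641 -0.66632686 -2.16980846] 0.010582123866815176
n 1 dist 28.0 rot [ 0.009 -0.012 -0.   ]
[[-6, -5, 27]]
[0.009, -0.012, -0.0]
```

Call:
servo_tool:
  xyz:
    - [-6,-5,6]
    - [0,0,8]
    - [0,0,6]
    - [0,0,0]
  rotation:
    - [0.009,-0.012,0]
    - [0,0,0]
    - [0,0,0]
    - [0,0,0]
  gripper: [5,5,5,5]

```text
time: 20.85
tcp_pos: [0.4646, 0.2956, 0.0332]
orientation: [[0.296, 0.955, 0.004], [0.955, -0.296, 0.002], [0.003, 0.003, -1.0]]
wrist_force: [-1.7, 0.7, -2.9]
gripper_width: 0.011
```

```bash
python3 - <<'E'
from to import *
o=bot.get_obs(); p=o['tcp_pos'];R=o['orientation']; print(p,R.round(3),o['wrist_force'],o['gripper_width'])
R2=downR(np.deg2rad(-17.2));rows(p,R,np.array([.4625,.2945,.025]),R2)
E
```

```text
[0.46460944 0.2956363  0.03319407] [[ 0.296  0.955  0.004]
 [ 0.955 -0.296  0.002]
 [ 0.003  0.003 -1.   ]] [-1.68852307  0.73439342 -2.94586619] 0.011034922560501747
n 1 dist 8.5 rot [ 0.003 -0.003 -0.   ]
[[-1.7, -1.7, 8.2]]
[0.003, -0.003, -0.0]
```

Call:
servo_tool:
  xyz:
    - [-1,-1,3]
    - [0,0,2]
    - [0,0,2]
    - [0,0,0]
  rotation:
    - [0.003,-0.003,0]
    - [0,0,0]
    - [0,0,0]
    - [0,0,0]
  gripper: [5,5,5,5]

```text
time: 21.25
tcp_pos: [0.4636, 0.2952, 0.0259]
orientation: [[0.296, 0.955, 0.0], [0.955, -0.296, 0.0], [0.0, 0.0, -1.0]]
wrist_force: [-0.6, -0.2, -3.1]
gripper_width: 0.0106
```

```bash
python3 - <<'E'
from to import *
o=bot.get_obs(); p=o['tcp_pos'];R=o['orientation']; print(p,R.round(3),o['wrist_force'],o['gripper_width'])
E
```

```text
[0.46357422 0.29517172 0.02585046] [[ 0.296  0.955  0.   ]
 [ 0.955 -0.296  0.   ]
 [ 0.     0.    -1.   ]] [-0.57603069 -0.16091118 -3.09063764] 0.010643200981190004
```

Contact is expected 1 to 2 mm lower, so I creep down.

Call:
servo_tool:
  xyz:
    - [0,0,1]
    - [0,0,1]
  rotation:
    - [0,0,0]
    - [0,0,0]
  gripper: [5,5]

```text
time: 21.45
tcp_pos: [0.4639, 0.2954, 0.0242]
orientation: [[0.296, 0.955, 0.001], [0.955, -0.296, 0.001], [0.001, 0.001, -1.0]]
wrist_force: [-2.3, -2.0, 4.1]
gripper_width: 0.0109
```

Call:
servo_tool:
  xyz:
    - [0,0,1]
    - [0,0,0]
  rotation:
    - [0,0,0]
    - [0,0,0]
  gripper: [5,5]

```text
time: 21.65
tcp_pos: [0.464, 0.2955, 0.0246]
orientation: [[0.296, 0.955, 0.002], [0.955, -0.296, 0.001], [0.002, 0.001, -1.0]]
wrist_force: [0.7, -0.8, -3.1]
gripper_width: 0.0111
```

Contact was felt at TCP z 0.024: the force changed sign to +4 N. One more mm, then release.

Call:
servo_tool:
  xyz:
    - [0,0,1]
    - [0,0,0.5]
    - [0,0,0]
    - [0,0,0]
    - [0,0,0]
  rotation:
    - [0,0,0]
    - [0,0,0]
    - [0,0,0]
    - [0,0,0]
    - [0,0,0]
  gripper: [5,11,18,25,30]

```text
time: 22.15
tcp_pos: [0.4655, 0.2963, 0.0244]
orientation: [[0.296, 0.955, 0.005], [0.955, -0.296, 0.003], [0.005, 0.004, -1.0]]
wrist_force: [-0.1, -0.6, -1.2]
gripper_width: 0.03
```

Call:
servo_tool:
  xyz:
    - [0,0,-1]
    - [0,0,-8]
    - [0,0,-20]
    - [0,0,-40]
    - [0,0,-45]
    - [0,0,-45]
    - [0,0,-30]
    - [0,0,0]
  rotation:
    - [0,0,0]
    - [0,0,0]
    - [0,0,0]
    - [0,0,0]
    - [0,0,0]
    - [0,0,0]
    - [0,0,0]
    - [0,0,0]
  gripper: [40,40,40,40,40,40,40,40]

```text
time: 22.95
tcp_pos: [0.4636, 0.2952, 0.2221]
orientation: [[0.296, 0.955, 0.003], [0.955, -0.296, 0.002], [0.003, 0.002, -1.0]]
wrist_force: [0.9, 0.1, -0.1]
gripper_width: 0.0399
```

```bash
python3 snap.py wrist w13
```

```text
(no output)
```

View pics/w13.png

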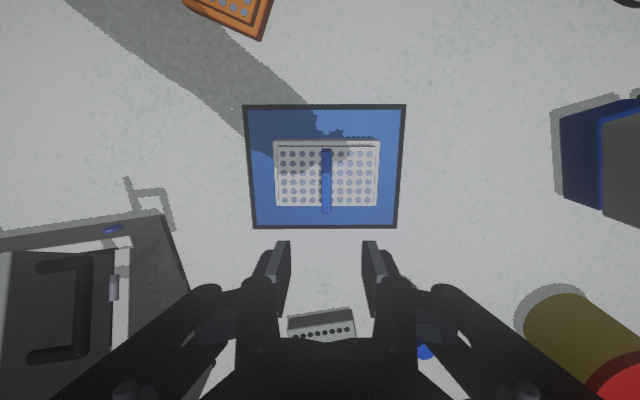

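The carrier stands centred on the mat (325,174). I move clear and make the final check from above.

Call:
servo_tool:
  xyz:
    - [0,-20,-30]
    - [0,-40,-30]
    - [0,-45,-10]
    - [0,-45,0]
    - [0,-45,0]
    - [0,-30,0]
    - [0,0,0]
  rotation:
    - [0,0,0]
    - [0,0,0]
    - [0,0,0]
    - [0,0,0]
    - [0,0,0]
    - [0,0,0]
    - [0,0,0]
  gripper: [40,40,40,40,40,40,40]

```text
time: 23.7
tcp_pos: [0.2391, 0.3602, 0.2847]
orientation: [[0.3, 0.954, -0.011], [0.954, -0.3, -0.008], [-0.011, -0.008, -1.0]]
wrist_force: [0.6, -0.8, -0.0]
gripper_width: 0.0403
```

```bash
python3 - <<'E'
from to import *
from snap import snap
im,d,c=snap('top','t9'); im0=cv2.imread('pics/top0.png')
snap('scene','s9')
P=cloud(d,c);hsv=cv2.cvtColor(im,cv2.COLOR_BGR2HSV);v,u=np.mgrid[0:400,0:640]
m=(u>190)&(u<275)&(v>175)&(v<250)
w=m&(P[...,2]>.038)&(P[...,2]<.065); k=np.argwhere(w)[:,::-1]; W=np.array([ray(a,b,c,.048)[:2] for a,b in k])*1000; print('carrier body',w.sum(),cv2.minAreaRect(W.astype(np.float32)))
h=m&(P[...,2]>.066)&(P[...,2]<.1); k=np.argwhere(h)[:,::-1]; W=np.array([ray(a,b,c,.08)[:2] for a,b in k])*1000; print('handle',h.sum(),W.mean(0),np.median(P[h],0))
# bystanders diff
for n,(a,b,e,f) in dict(bottle=(205,130,235,165),strip=(238,130,278,162),dish=(400,205,445,245),bay=(290,120,400,240)).items():
    print(n,cv2.absdiff(im,im0)[b:f,a:e].mean().round(2))
# leaves: points above z
DD=(P-bay(-100,0,85))@DR*1000
for n,sg in (('R',-1),('L',1)):
    q=(d>0)&(DD[...,2]>20)&(DD[...,2]<120)&(DD[...,0]>10)&(DD[...,0]<180)&(abs(DD[...,1]*sg-117)<25)
    A=DD[q]; t=[np.median(A[(A[:,2]>a)&(A[:,2]<a+20),1]).round(1) for a in (20,40,60,80,95)]; print(n,q.sum(),t)
o=bot.get_obs(); print(o['time'],o['tcp_pos'],o['wrist_force'])
z=im[110:290,180:420]; cv2.imwrite('pics/t9z.png',cv2.resize(z,None,fx=3.2,fy=3.2,interpolation=cv2.INTER_CUBIC))
E
```

```text
carrier body 609 ((460.66510009765625, 293.4833984375), (127.87397003173828, 81.56864929199219), 71.95132446289062)
handle 75 [461.73410494 294.800904  ] [0.46132646 0.29508547 0.07863999]
bottle 2.71
strip 2.69
dish 2.72
bay 13.19
R 427 [np.float64(-105.7), np.float64(-106.2), np.float64(-107.1), np.float64(-124.8), np.float64(-111.9)]
L 352 [np.float64(107.4), np.float64(108.8), np.float64(110.2), np.float64(112.5), np.float64(116.7)]
23.8 [0.24160381 0.35982147 0.28466974] [ 0.0903127  -0.05716572  0.59553148]
```

View pics/t9z.png

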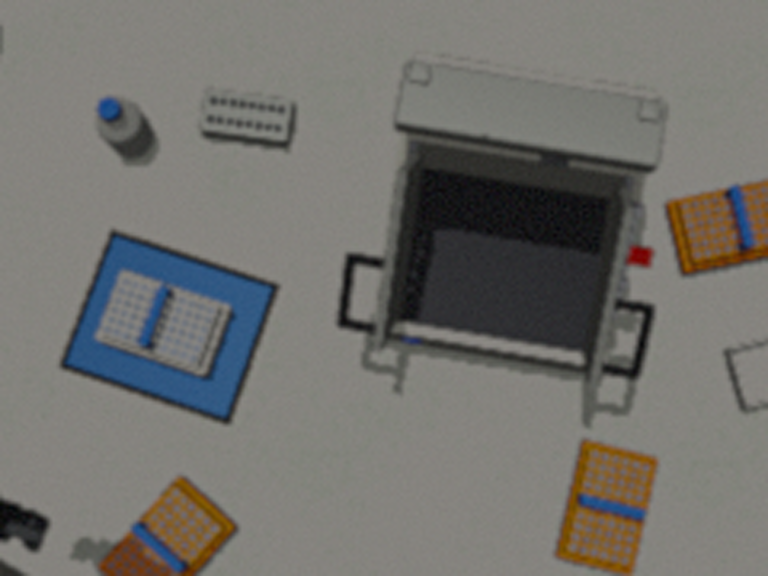

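View pics/s9.png

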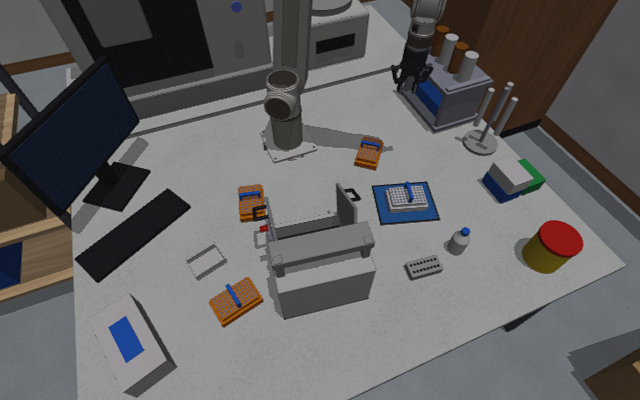

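The final views show the carrier centred on the mat, both leaves up, the bolt drawn back (red at (640,256) in the zoom), and the bystanders unmoved. I hand in.

```bash
python3 -c "
from rig import bot
print(bot.hand_in())"
```

```text
the job is handed in; nothing more can be done
None
```

The job is done and handed in at about 24 s of the 72 s. I drew the bolt back, swung the right leaf upright by its black handle, and set the carrier down in the middle of the blue mat.

**Last checks:**
- **Carrier:** it stands within about 2 mm of the mat's centre and level, turned to match the mat to within about 1°.
- **Right leaf:** it was at about 1.61 rad when I released it, worked out from the gripper's position on the handle.
- **Left leaf:** it is still standing open.
- **Bystanders:** the bottle, grey strip block and white dish look the same as at the start.
- **Gripper:** it is well clear of everything.

**What disagreed or went wrong:**
- **Tool length:** the fingertips are about 33 mm short of the reported TCP. My first grip on the bolt therefore closed on nothing, just above the thumb-piece. I corrected for this, and every later grasp held first time.
- **Bolt travel:** I measured about 29–30 mm against the nominal 32. A second push of about 11 N from behind did not move it further, so I took it to be at its stop. That is past the 26 mm that counts as withdrawn.

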